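# Set up the gel-casting place round the tape stand

### The arm

A 7-joint arm with a two-finger parallel gripper is mounted at the origin on a cart in front of the work surface, level with it; the furniture and walls round the work are solid. World frame = base frame: x ahead of the robot, y to its left, z up, the work surface at z = 0. Lengths are in m, angles in rad, forces in N, time in s.
With the tool pointing down it reaches from about 0.35 to 0.9 m from the base axis. Payload 19.9 kg.
Tool frame: the origin (TCP) lies on the mounting face of the last link; the fingertips stand 173 mm ahead of it and the grasp point (between the pads) lies 155 mm ahead of it; z points along the fingers, y is the line along which they close (so a half turn about z gives the same grasp; the last joint's range is limited). The gripper opens to 85 mm and grips with 20 to 120 N. Pads are 22 mm wide; open, the fingers measure 114 mm over their backs; the gripper's body (76 mm by 85 mm) begins 54 mm behind the grasp point. The pads swing forward as they close: fully open they stand 13 mm farther back than shut.
Start: joints at [1.24, 0.417, -0.01, 1.614, 0.005, 1.111, -0.053], TCP at [0.178, -0.599, 0.405] pointing down, gripper open.
Joint ranges: [-2.81, 2.81], [-0.39, 2.02], [-1.27, 1.25], [0.06, 2.57], [-1.19, 4.33], [0.19, 2], [-2.82, 2.82]. Speed limits (rad/s): [1.89, 1.89, 2.39, 2.39, 3.01, 3.01, 3.01].

### API

Orientations are given as a unit quaternion [w, x, y, z].
In Python, from bench import sense, imaging, ticket gives the robot as it stands. The module is installed in compiled form; this text tells all that it offers.
- The arm moves only by the tool jog_arm, never from a script. Its argument "series" is a list of rows, each a list of 3 entries, a list of its own where there are three numbers: the shift along the tool's x, y, z in units of 40 mm (1.0 is 40 mm), then the turn, a rotation vector about the tool's x, y, z in units of 5 degrees (1.0 is 5 degrees), then the closure in counts, from 0 (fully open) to 255 (shut). In form: [[[tx, ty, tz], [rx, ry, rz], fingers], ...]. A call has 1 to 5 rows; each row shifts and turns the commanded pose from where the row before left it, along the tool's axes as they then stand; what a row does not reach is not made up. A row lasts 1/10 s, in which the tool goes at most 50 mm and 8.59 degrees, less where a joint would pass 70% of its speed; a pose out of reach is approached as far as the arm can. A call is refused whole if a number of a shift passes 1 or a number of a turn 1, either way. A call with a gripper value outside its range is refused whole. The fingers move at their own pace and stop on an object; the grip force is fixed at half the most. Time passes only in rows, so rows that do not move let the fingers close. It gives the time, the measured TCP pose, the force, the opening and the grip force at its end, in the units of the state.
- sense(): the state, without advancing time (a new reading comes with each control period).
- imaging.capture(name): name is "scene" or "top" or "wrist"; returns a dict with "pixels" (420x560x3 uint8, blue, green, red), "vertical_fov" (degrees; the focal length in pixels is half the picture's height over the tangent of half this angle, whatever the lens; pixels are square), "cx", "cy" (the principal point, pixels), "k1" (the pictures are not rectified: a ray, as slopes to the right and down, at radius r is drawn at 1 + k1 r^2 times it, then the intrinsics apply), "extrinsics" (4x4, takes a point from world to camera coordinates); the wrist camera has in their place "T_tool_cam" (4x4, takes a point from camera to tool coordinates, whose origin is the TCP and whose axes are the flange's). Camera axes: x right, y down, z forward; pixel columns grow to the right and rows downward; lengths in m; the calibration is good to about 2 mm. A picture is of the moment at which its call begins: read the wrist's pose just before it. There is no depth.
- ticket.job_done(): hands the job in; it is judged then, once.
Trained networks look in a picture, given as the dict that the camera call returned (one of the last four; its "shot" number tells which), for a name from the list of things; names that differ only in an ending like _2 or _b are one class to them, and where a whole thing is asked for, a point or a joint stands for the part that bears it (a point fixed in the world has none). Each returns a list of dicts, best first, with "score" (0 to 1); they miss things now and then, are a little off and sometimes report something else, mostly with a low value. They report only what shows in the picture. A call takes as long as a camera call.
- imaging.recognise(picture, label): "location" ([row, column] as shares, 0 to 1, of the picture: columns of its width, rows of its height, amid what is visible of it).
The state is a dict: "clock": time; "q": joint angles; "qd": joint speeds; "joint_torque": joint torques, N m; "eef_pos": TCP position; "ee_rot": TCP orientation; "force": force on the tool from outside, world axes, zero at the start; "wrist_torque": the same for the moment, N m; "gripper_width": finger opening in m; "grasp_force": force on a finger pad.
Only numpy, scipy, OpenCV 4.12 (cv2) and the standard library are available. Lean on these libraries where they do the work, as an engineer would, in place of code of your own. Each camera call takes 0.05 s, during which the arm holds its last target. There are 200 camera calls.

### The job

Set up the gel-casting place round the grey tape stand: lower the tape reel into the stand's open slots until both ends of its axle rest on the bottom, and stand the carton upright to the left of the stand (as the robot sees it), on the line of the stand's axle and with its long side along that line, 22 cm from middle of stand to middle of carton. Stand the timer upright on the middle of the carton's top, its long side along the carton's, and the small squeeze bottle upright on the same line, midway between the stand and the carton. Leave the large squeeze bottle where it stands.

Things in the scene. Friction and masses are not known exactly. Their poses are not given: they have to be found in the camera images.
- tape_stand: Grey metal tape stand, fixed; origin under its centre, base 84 (x) x 100 (y) x 8 mm. y axis: the axle line, to the robot's left (turned up to 0.25 rad); x: away from the robot. Two cheeks 6 mm thick at y = +-37 mm (68 mm free between), 64 mm long, 80 mm high, each with an open-topped slot at x = 0, 13 mm wide, bottom at z = 47 mm, flared above z = 64 mm to about 30 mm wide.
- stand_seat (a point): Where the centre of the reel lies when both axle ends rest on the slot bottoms: on the stand's middle, 52 mm above the bench. Axes as the stand's. Behind the middle of the bench a towel dispenser hangs on the column (about x > 0.6, y 0 to 0.25, z > 0.2 m): swing the arm in front of it.
- reel_center (a point): Tape reel, loose, 0.15 kg; its centre, 27 mm above the bench as it lies. y is along its level steel axle (10 mm thick, 96 mm long). Paper tape 48 mm in diameter, 48 mm wide, between two square grey flanges 54 x 54 x 3 mm (outer faces at y = +-27 mm) on whose flat edges it stands. Grasp the tape between the flanges, along x (48 mm).
- carton_center (a point): Reddish-brown cardboard carton, loose, standing upright, 50 (x) x 105 (y) x 75 (z) mm, about 0.11 kg; the point is its centre, 37.5 mm above its underside. z is up, y along the long side. Solid for contact, flat top.
- timer_center (a point): White bench timer with a display, loose, standing upright, 34 (x) x 68 (y) x 55 (z) mm, about 0.07 kg; the point is half-way up, 27.5 mm above its underside. z is up, y along the long side; the front (display) looks to its -x and leans back a little, so it is about 26 mm thick at half height. Grasp it along its x axis.
- small_bottle_center (a point): The small one of two white squeeze bottles with a nozzle, loose, upright, 42 mm in diameter, 127 mm high (the round body up to 100 mm, then a narrow nozzle), about 0.19 kg; the point is half-way up, 63.5 mm above its underside. z is up. Take it higher, by the body 80 to 85 mm up, so that the nozzle keeps clear of the gripper.
- large_bottle_center (a point): The large one of the two white squeeze bottles, 60 mm in diameter, 166 mm high, loose, upright; the point is half-way up, 83 mm above its underside. Not part of the job; it is to stay where it stands.

How it is judged:
By the outcome, as a careful person would: the job done as asked, in the order asked, and still so for the second after the job is handed in, with the robot touching nothing.
It also fails if it takes over 102 s, if anything falls off the work surface, if the arm or the gripper's body presses on something with over 40 N, if the wrist force passes 120 N, or if a joint passes its speed limit or range.

## Working session

There is one attempt and no reset: what is moved stays moved. The work goes in short steps, Python scripts to look and compute and a tool call to move; the robot and the scene stay as the last step left them, time stands still between calls to the robot, and variables do not carry over. Pictures are saved under pics/ and viewed, at most 14 in all, crops included, and the job is handed in when it is done.

Besides the shell and the picture viewer there is one more tool, called after "Emit:" by a JSON object that holds its "name" and its "arguments". jog_arm: Moves the arm, as the interface text tells. Its arguments: {"type":"object","properties":{"series":{"type":"array","items":{"type":"array"}}},"required":["series"]}

```bash
mkdir -p pics; ls; cat > h.py <<'E'
import numpy as np, cv2
from scipy.spatial.transform import Rotation as R
from bench import sense, imaging, ticket
def K(p):
    f=p["pixels"].shape[0]/2/np.tan(np.radians(p["vertical_fov"])/2)
    return np.array([[f,0,p["cx"]],[0,f,p["cy"]],[0,0,1]]),np.array([p["k1"],0,0,0,0.])
def tool():
    s=sense();T=np.eye(4);q=s["ee_rot"];T[:3,:3]=R.from_quat([q[1],q[2],q[3],q[0]]).as_matrix();T[:3,3]=s["eef_pos"];return T
def shot(name):
    T=tool();p=imaging.capture(name)
    p["E"]=np.array(p["extrinsics"]) if "extrinsics" in p else np.linalg.inv(T@np.array(p["T_tool_cam"]))
    return p
def pix(p,uv,z):
    k,d=K(p);r=cv2.undistortPoints(np.array([[uv]],float),k,d)[0,0]
    W=np.linalg.inv(p["E"]);v=W[:3,:3]@[r[0],r[1],1];c=W[:3,3]
    return c+v*(z-c[2])/v[2]
def proj(p,X):
    k,d=K(p);rv=cv2.Rodrigues(p["E"][:3,:3])[0]
    return cv2.projectPoints(np.array(X,float).reshape(-1,3),rv,p["E"][:3,3],k,d)[0][:,0]
def rec(p,l):
    try: return [(round(float(r["score"]),2),round(r["location"][1]*560,1),round(r["location"][0]*420,1)) for r in imaging.recognise(p,l)]
    except Exception as e: return str(e)
E
python3 - <<'E'
from h import *
np.set_printoptions(precision=3,suppress=True)
Z=dict(tape_stand=.04,reel_center=.027,carton_center=.0375,timer_center=.0275,small_bottle_center=.0635,large_bottle_center=.083)
s=sense();print(s)
ims=[]
for n in("scene","top"):
    p=shot(n);ims.append(p["pixels"]);print(n,np.linalg.inv(p["E"])[:3,3])
    cv2.imwrite(f"pics/{n}0.png",cv2.resize(p["pixels"],(800,600)))
    for l in Z:
        r=rec(p,l); print(l,[(x,pix(p,x[1:],Z[l])) for x in r[:3]] if isinstance(r,list) else r)
E
```

```text
pics
{'clock': 0.0, 'q': array([ 1.241,  0.418, -0.01 ,  1.614,  0.005,  1.111, -0.053]), 'qd': array([-0.   ,  0.   ,  0.001, -0.   ,  0.   , -0.   ,  0.002]), 'joint_torque': array([ -0.   , -86.446,   0.678, -43.491,   0.019,   0.007,  -0.   ]), 'eef_pos': array([ 0.178, -0.599,  0.404]), 'ee_rot': array([-0.001,  0.99 ,  0.144, -0.   ]), 'force': array([-0.359,  0.934,  0.822]), 'wrist_torque': array([ 0.03 , -0.015, -0.007]), 'grasp_force': 0.0, 'gripper_width': 0.08534154144727028}
scene [0.01  0.812 0.778]
tape_stand [((0.88, 358.3, 180.8), array([ 0.477, -0.246,  0.04 ])), ((0.41, 288.8, 172.1), array([ 0.669, -0.18 ,  0.04 ]))]
reel_center [((0.98, 228.7, 346.4), array([0.432, 0.394, 0.027]))]
carton_center [((0.92, 282.6, 276.5), array([0.445, 0.188, 0.037])), ((0.34, 194.9, 283.1), array([0.594, 0.308, 0.037]))]
timer_center [((0.69, 325.6, 162.4), array([ 0.616, -0.304,  0.027])), ((0.16, 287.6, 172.0), array([ 0.684, -0.196,  0.027]))]
small_bottle_center [((0.92, 194.8, 286.0), array([0.568, 0.332, 0.064]))]
large_bottle_center [((0.86, 289.9, 173.4), array([ 0.625, -0.118,  0.083]))]
top [0.323 0.037 1.29 ]
tape_stand [((0.59, 366.3, 223.0), array([ 0.476, -0.238,  0.04 ]))]
reel_center [((0.81, 169.5, 240.4), array([0.439, 0.401, 0.027]))]
carton_center [((0.65, 232.7, 240.3), array([0.432, 0.194, 0.038]))]
timer_center [((0.78, 384.5, 183.9), array([ 0.606, -0.309,  0.028]))]
small_bottle_center [((0.78, 191.5, 200.2), array([0.563, 0.323, 0.064]))]
large_bottle_center [((0.84, 334.6, 172.0), array([ 0.637, -0.138,  0.083]))]
```

View pics/top0.png

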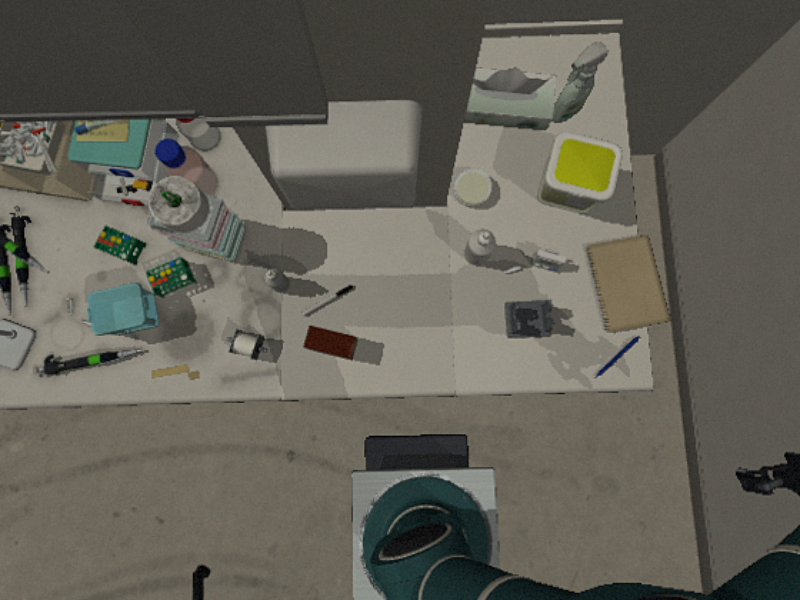

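View pics/scene0.png

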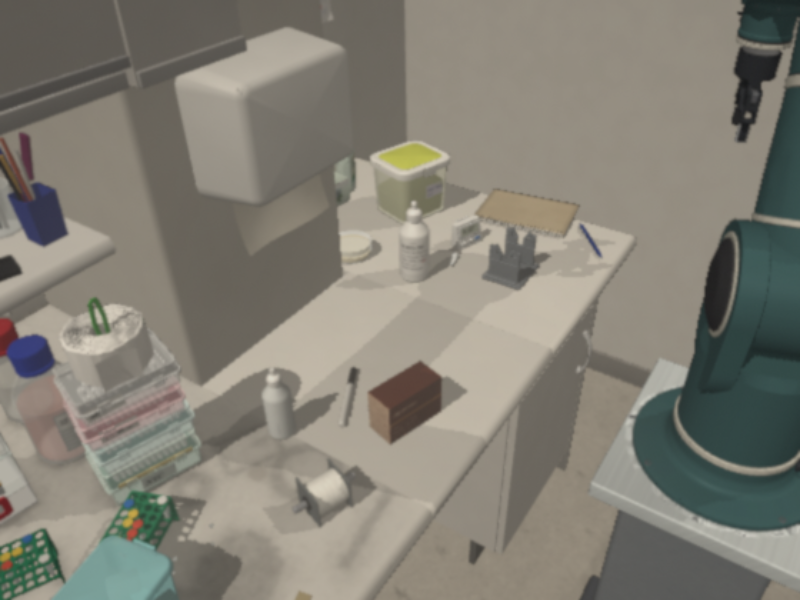

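The top view shows the reel (245,344), carton (330,342), small bottle (277,280), large bottle (482,245), stand (528,318) and timer (553,260). The network positions from the two cameras agree to within about 2 cm. Next I'll look closer with the wrist camera.

```bash
cat >> h.py <<'E'
def plan(*wps):
    """wps: (xyz, yaw_deg, nrows, fingers); prints rows for jog_arm"""
    T=tool();print("t",round(sense()["clock"],2),"at",T[:3,3].round(4));rows=[]
    for xyz,yaw,n,f in wps:
        G=R.from_euler("z",yaw,degrees=True)*R.from_euler("x",180,degrees=True)
        for i in range(n):
            C=R.from_matrix(T[:3,:3]);k=n-i
            s=C.inv().apply(np.array(xyz)-T[:3,3])/k/.04; r=np.degrees((C.inv()*G).as_rotvec())/k/5
            s=np.round(s,2)+0;r=np.round(r,2)+0
            T[:3,3]+=C.apply(s*.04);T[:3,:3]=(C*R.from_rotvec(np.radians(r*5))).as_matrix()
            rows.append([s.tolist(),r.tolist(),f])
            if max(abs(s).max(),abs(r).max())>1: print("TOO FAST",n)
    for i in range(0,len(rows),5): print(str(rows[i:i+5]).replace(" ",""))
E
python3 - <<'E'
from h import *
p=shot("wrist");print(np.array(p["T_tool_cam"]).round(3),p["vertical_fov"])
plan(([.40,-.24,.42],90,15,0))
E
```

```text
[[-0.001 -0.951 -0.31   0.08 ]
 [ 1.    -0.001  0.     0.001]
 [-0.001 -0.31   0.951  0.031]
 [ 0.     0.     0.     1.   ]] 65.73297969017631
t 0.75 at [ 0.178  -0.5991  0.4047]
[[[0.53,-0.47,-0.03],[0.0,0.0,-0.98],0],[[0.56,-0.42,-0.03],[0.0,0.0,-0.98],0],[[0.6,-0.37,-0.02],[0.0,0.0,-0.98],0],[[0.63,-0.32,-0.03],[0.0,0.0,-0.98],0],[[0.65,-0.27,-0.02],[0.0,0.0,-0.98],0]]
[[[0.67,-0.21,-0.03],[0.0,0.0,-0.98],0],[[0.69,-0.15,-0.02],[0.0,0.0,-0.98],0],[[0.7,-0.09,-0.03],[0.0,0.0,-0.98],0],[[0.7,-0.03,-0.02],[0.0,0.0,-0.98],0],[[0.7,0.03,-0.03],[0.0,0.0,-0.98],0]]
[[[0.7,0.09,-0.02],[0.0,0.0,-0.98],0],[[0.69,0.15,-0.03],[0.0,0.0,-0.98],0],[[0.67,0.2,-0.02],[0.0,0.0,-0.98],0],[[0.65,0.26,-0.03],[0.0,0.0,-0.98],0],[[0.63,0.32,-0.02],[0.0,0.0,-0.97],0]]
```

Emit:
{"name": "jog_arm", "arguments": {"series": [[[0.53,-0.47,-0.03],[0,0,-0.98],0],[[0.56,-0.42,-0.03],[0,0,-0.98],0],[[0.6,-0.37,-0.03],[0,0,-0.98],0],[[0.63,-0.32,-0.03],[0,0,-0.98],0],[[0.65,-0.27,-0.03],[0,0,-0.98],0]]}}

```text
clock: 1.25
eef_pos: [0.2527, -0.4782, 0.4108]
ee_rot: [0.0, 0.936, 0.352, -0.0]
force: [0.8, -0.5, -0.2]
gripper_width: 0.0851
grasp_force: 0.0
```

Emit:
{"name": "jog_arm", "arguments": {"series": [[[0.67,-0.21,-0.03],[0,0,-0.98],0],[[0.69,-0.15,-0.03],[0,0,-0.98],0],[[0.7,-0.09,-0.03],[0,0,-0.98],0],[[0.7,-0.03,-0.03],[0,0,-0.98],0],[[0.7,0.03,-0.03],[0,0,-0.98],0]]}}

```text
clock: 1.75
eef_pos: [0.3269, -0.3583, 0.4169]
ee_rot: [0.0, 0.84, 0.543, -0.0]
force: [-0.2, -0.1, -0.5]
gripper_width: 0.0853
grasp_force: 0.0
```

Emit:
{"name": "jog_arm", "arguments": {"series": [[[0.7,0.15,-0.03],[0,0,-0.98],0],[[0.7,0.25,-0.03],[0,0,-0.98],0],[[0.7,0.4,-0.03],[0,0,-0.98],0],[[0.7,0.5,-0.03],[0,0,-0.98],0],[[0.7,0.6,-0.02],[0,0,-0.97],0]]}}

```text
clock: 2.25
eef_pos: [0.4361, -0.2392, 0.4226]
ee_rot: [0.0, 0.706, 0.709, -0.0]
force: [1.0, -0.1, 0.1]
gripper_width: 0.0854
grasp_force: 0.0
```

```bash
python3 - <<'E'
from h import *
np.set_printoptions(precision=4,suppress=True)
p=shot("wrist");print(tool().round(3),sense()["clock"],sense()["force"])
cv2.imwrite("pics/w1.png",p["pixels"])
for l,z in dict(tape_stand=.04,timer_center=.0275,large_bottle_center=.083).items():
    print(l,[(x,pix(p,x[1:],z)) for x in rec(p,l)[:2]])
import pickle;pickle.dump(p,open("w1.pkl","wb"))
E
```

```text
[[-0.016  1.     0.002  0.44 ]
 [ 1.     0.016  0.001 -0.235]
 [ 0.001  0.002 -1.     0.423]
 [ 0.     0.     0.     1.   ]] 2.3 [ 1.9765  7.6154 -1.1533]
tape_stand [((0.65, 320.6, 190.9), array([ 0.482 , -0.2499,  0.04  ]))]
timer_center [((0.95, 428.6, 235.4), array([ 0.6187, -0.3085,  0.0275]))]
large_bottle_center [((0.86, 500.7, 91.8), array([ 0.6402, -0.1434,  0.083 ]))]
```

View pics/w1.png

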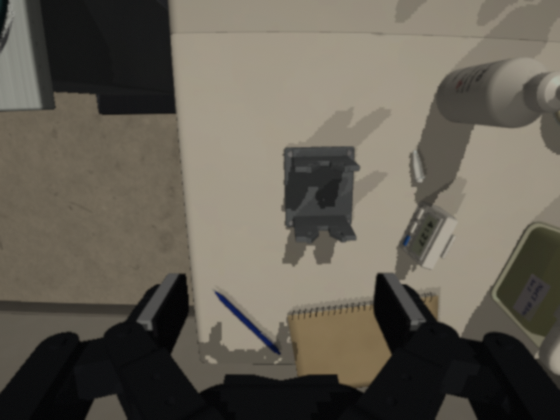

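The stand's base spans about (286,147) to (355,226), nearly unrotated. The timer is at (430,235) and the large bottle at top right. I'll zoom in to fit corners.

```bash
python3 - <<'E'
from h import *
import pickle
p=pickle.load(open("w1.pkl","rb"))["pixels"]
a=cv2.resize(p[135:255,270:370],None,fx=4.8,fy=4.8,interpolation=3);b=cv2.resize(p[195:275,390:465],None,fx=4.2,fy=4.2,interpolation=3)
c=np.zeros((576,800,3),np.uint8);c[:,:480]=a;c[:b.shape[0],484:484+b.shape[1]]=b
c=np.clip(c*1.5,0,255).astype(np.uint8)
cv2.imwrite("pics/z1.png",c)
E
```

```text
(no output)
```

View pics/z1.png

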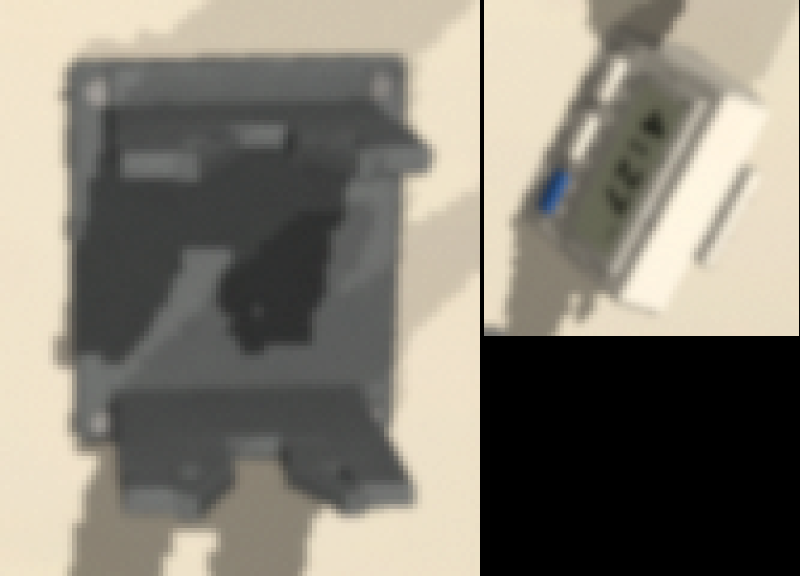

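```bash
python3 - <<'E'
from h import *
import pickle
from scipy.optimize import least_squares
np.set_printoptions(precision=4,suppress=True)
p=pickle.load(open("w1.pkl","rb"))
def fit(o,uv,x0):
    o=np.array(o);uv=np.array(uv)
    def f(v): 
        c,s=np.cos(v[2]),np.sin(v[2]);w=np.c_[v[0]+c*o[:,0]-s*o[:,1],v[1]+s*o[:,0]+c*o[:,1],o[:,2]]
        return (proj(p,w)-uv).ravel()
    r=least_squares(f,x0,loss="soft_l1");print(r.x,r.fun.reshape(-1,2).round(1).tolist())
st=[(-42,50,8,68,60),(42,50,8,406,57),(-42,-50,8,72,447),(-32,-40,80,122,512),(32,-40,80,412,503),(-32,-34,80,122,490),(32,-34,80,412,483),(-32,40,80,120,150),(32,40,80,430,148),(-32,34,80,122,178),(32,34,80,430,172)]
st=np.array(st,float);fit(st[:,:3]/1e3,st[:,3:]/4.8+[270,135],[.48,-.24,0])
tm=np.array([(17,34,55,768,112),(17,-34,55,662,312),(-1,-34,55,612,295),(-1,34,55,702,92),(-17,-34,0,520,218)],float)
fit(tm[:,:3]/1e3,(tm[:,3:]-[484,0])/4.2+[390,195],[.61,-.31,-.45])
plan(([.44,.0,.42],90,8,0),([.44,.33,.36],90,9,0))
E
```

```text
[ 0.4836 -0.2545  0.0232] [[-0.9, -0.4], [0.5, -1.1], [-0.3, -0.9], [-0.4, 0.9], [0.5, 1.5], [-0.4, 0.1], [0.8, 0.4], [-0.5, -0.0], [1.0, -0.8], [-0.9, 0.2], [0.7, 0.3]]
[ 0.6105 -0.3072 -0.2509] [[-0.2, -1.9], [1.4, 3.1], [-0.5, 3.9], [1.1, -1.0], [-6.3, -0.1]]
t 2.45 at [ 0.4357 -0.2398  0.4222]
[[[0.75,0.01,0.01],[0.0,0.0,0.0],0],[[0.75,0.02,0.01],[0.0,0.0,0.0],0],[[0.75,0.01,0.01],[0.0,0.0,0.0],0],[[0.75,0.02,0.01],[0.0,0.0,0.0],0],[[0.75,0.01,0.0],[0.0,0.0,0.01],0]]
[[[0.75,0.02,0.01],[0.0,0.0,0.0],0],[[0.75,0.01,0.0],[0.0,0.0,0.01],0],[[0.75,0.02,0.01],[0.0,0.0,0.0],0],[[0.92,0.0,0.17],[0.0,0.0,0.0],0],[[0.92,0.0,0.17],[0.0,0.0,0.0],0]]
[[[0.92,0.0,0.17],[0.0,0.0,0.0],0],[[0.91,0.0,0.16],[0.0,0.0,0.0],0],[[0.92,0.0,0.17],[0.0,0.0,0.0],0],[[0.91,0.0,0.16],[0.0,0.0,0.0],0],[[0.92,0.0,0.17],[0.0,0.0,0.0],0]]
[[[0.91,0.0,0.16],[0.0,0.0,0.0],0],[[0.92,0.0,0.17],[0.0,0.0,0.0],0]]
```

Emit:
{"name": "jog_arm", "arguments": {"series": [[[0.9,0.01,0],[0,0,0],0],[[0.9,0.02,0],[0,0,0],0],[[0.9,0.01,0],[0,0,0],0],[[0.9,0.02,0],[0,0,0],0],[[0.9,0.01,0],[0,0,0],0]]}}

```text
clock: 2.95
eef_pos: [0.4375, -0.06, 0.4224]
ee_rot: [0.0, 0.708, 0.706, -0.0]
force: [1.3, -0.1, -0.0]
gripper_width: 0.0853
grasp_force: 0.0
```

Emit:
{"name": "jog_arm", "arguments": {"series": [[[0.95,0.02,0],[0,0,0],0],[[0.95,0.01,0],[0,0,0],0],[[0.95,0.02,0],[0,0,0],0],[[0.95,0,0.1],[0,0,0],0],[[0.95,0,0.1],[0,0,0],0]]}}

```text
clock: 3.45
eef_pos: [0.4399, 0.13, 0.4144]
ee_rot: [0.0, 0.708, 0.706, 0.0]
force: [0.3, -1.0, 0.5]
gripper_width: 0.0856
grasp_force: 0.0
```

Emit:
{"name": "jog_arm", "arguments": {"series": [[[0.95,0,0.17],[0,0,0],0],[[0.95,0,0.16],[0,0,0],0],[[0.95,0,0.17],[0,0,0],0],[[0.9,0,0.16],[0,0,0],0],[[0.9,0,0.17],[0,0,0],0]]}}

```text
clock: 3.95
eef_pos: [0.4405, 0.316, 0.3807]
ee_rot: [0.0, 0.708, 0.706, -0.0]
force: [1.0, -0.8, 0.2]
gripper_width: 0.0856
grasp_force: 0.0
```

Emit:
{"name": "jog_arm", "arguments": {"series": [[[0.8,0,0],[0,0,0],0],[[0.4,0,0],[0,0,0],0],[[0,0,0],[0,0,0],0],[[0,0,0],[0,0,0],0]]}}

```text
clock: 4.35
eef_pos: [0.4405, 0.3627, 0.3808]
ee_rot: [0.0, 0.707, 0.707, -0.0]
force: [0.4, -0.6, -1.7]
gripper_width: 0.0858
grasp_force: 0.0
```

```bash
python3 - <<'E'
from h import *
np.set_printoptions(precision=4,suppress=True)
p=shot("wrist");print(tool()[:3,3],sense()["clock"])
P=p["pixels"]
for l,z in dict(reel_center=.027,carton_center=.0375,small_bottle_center=.0635).items():
    print(l,[(x,pix(p,x[1:],z)) for x in rec(p,l)[:2]])
r=rec(p,"reel_center");u,v=(int(r[0][1]),int(r[0][2])) if r else (280,210)
c=np.zeros((420,800,3),np.uint8);u0=max(0,u-50);v0=max(0,v-50)
z=cv2.resize(P[v0:v0+100,u0:u0+100],None,fx=4,fy=4,interpolation=3)
c[:,:400]=cv2.resize(P,(400,300)).repeat(1,0)[:420].__class__((0,)) if 0 else 0
c[:300,:400]=cv2.resize(P,(400,300));c[:z.shape[0],400:400+z.shape[1]]=z;print(u0,v0)
cv2.imwrite("pics/w2.png",np.clip(c*1.3,0,255).astype(np.uint8))
import pickle;pickle.dump(p,open("w2.pkl","wb"))
E
```

```text
[0.4406 0.3623 0.3809] 4.4
reel_center [((0.72, 280.4, 161.2), array([0.4414, 0.3895, 0.027 ]))]
carton_center [((0.94, 279.9, 327.0), array([0.4404, 0.2002, 0.0375]))]
small_bottle_center [((0.71, 427.1, 236.9), array([0.5826, 0.3228, 0.0635]))]
230 111
```

View pics/w2.png

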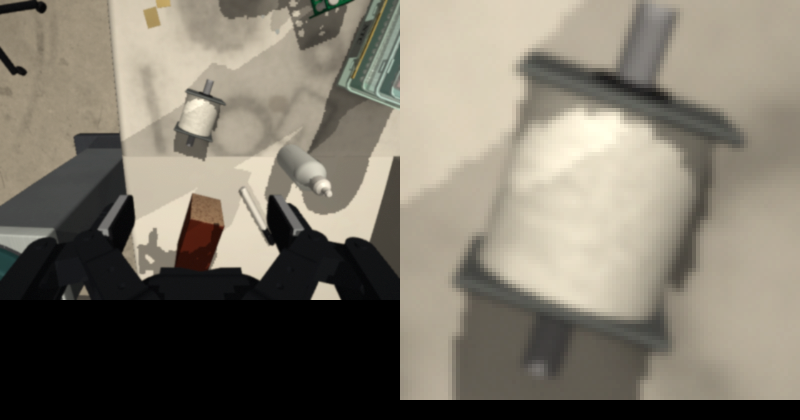

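The reel's axle runs from (264,203) up to about (294,113), about 18.7° clockwise from the y axis. The flange midpoints are at (289,135) and (271,188).

```bash
python3 - <<'E'
from h import *
import pickle
np.set_printoptions(precision=4,suppress=True)
p=pickle.load(open("w2.pkl","rb"))
q=lambda a,b,z:pix(p,(230+(a-400)/4,111+b/4),z)
a=q(635,97,.054);b=q(565,310,.054);print("fl",a,b,np.linalg.norm(a-b),(a+b)/2,np.degrees(np.arctan2(a[1]-b[1],a[0]-b[0]))-90)
t=q(537,366,.027);u=q(652,30,.027);d=u-t;d/=np.linalg.norm(d);print("ax",t,u,t+.048*d,np.degrees(np.arctan2(d[1],d[0]))-90)
for A,B in (((528,57),(742,138)),((465,280),(665,340))):
    A=q(*A,.054);B=q(*B,.054);print(np.linalg.norm(A-B),np.degrees(np.arctan2(*(B-A)[1::-1])))
E
```

```text
fl [0.4489 0.4171 0.054 ] [0.4328 0.3683 0.054 ] 0.05141432253420561 [0.4408 0.3927 0.054 ] -18.24981861140202
ax [0.4246 0.3467 0.027 ] [0.4535 0.4307 0.027 ] [0.4402 0.3921 0.027 ] -19.033678167061794
0.051037266092260135 -20.419171886286065
0.04886881717683093 -17.30179717165559
```

```bash
python3 -c "
from h import *
plan(([.4405,.3925,.26],71.3,5,0),([.4405,.3925,.185],71.3,3,0))"
```

```text
t 4.6 at [0.4405 0.3626 0.3812]
[[[0.15,0.0,0.61],[0.0,0.0,0.74],0],[[0.15,-0.01,0.61],[0.0,0.0,0.75],0],[[0.15,-0.02,0.6],[0.0,0.0,0.74],0],[[0.15,-0.03,0.61],[0.0,0.0,0.75],0],[[0.14,-0.04,0.6],[0.01,0.0,0.74],0]]
[[[0.0,0.0,0.63],[0.0,0.0,0.0],0],[[0.0,0.0,0.62],[0.0,0.0,0.0],0],[[0.0,0.0,0.63],[0.0,0.0,0.0],0]]
```

Emit:
{"name": "jog_arm", "arguments": {"series": [[[0.15,0,0.61],[0,0,0.75],0],[[0.15,-0.01,0.61],[0,0,0.75],0],[[0.15,-0.02,0.6],[0,0,0.75],0],[[0.15,-0.03,0.61],[0,0,0.75],0],[[0.14,-0.04,0.6],[0,0,0.74],0]]}}

```text
clock: 5.1
eef_pos: [0.4403, 0.3932, 0.2591]
ee_rot: [0.0, 0.814, 0.581, 0.0]
force: [0.7, 0.9, 0.2]
gripper_width: 0.0852
grasp_force: 0.0
```

Emit:
{"name": "jog_arm", "arguments": {"series": [[[0,0,0.62],[0,0,0],0],[[0,0,0.62],[0,0,0],0],[[0,0,0.62],[0,0,0],0],[[0,0,0],[0,0,0],100],[[0,0,0],[0,0,0],255]]}}

```text
clock: 5.6
eef_pos: [0.4402, 0.3934, 0.1861]
ee_rot: [-0.0, 0.813, 0.583, -0.0]
force: [-0.6, 0.1, 0.3]
gripper_width: 0.0587
grasp_force: 0.0
```

Emit:
{"name": "jog_arm", "arguments": {"series": [[[0,0,0],[0,0,0],255],[[0,0,0],[0,0,0],255],[[0,0,0],[0,0,0],255],[[0,0,0],[0,0,0],255],[[0,0,0],[0,0,0],255]]}}

```text
clock: 6.1
eef_pos: [0.4404, 0.3938, 0.1873]
ee_rot: [-0.0, 0.813, 0.583, 0.001]
force: [-1.8, -1.3, 7.2]
gripper_width: 0.0464
grasp_force: 61.1
```

```bash
python3 -c "
from h import *
print(tool(),sense()['q'])
plan(([.4405,.3925,.36],80,5,255),([.46,.0,.38],90,11,255),([.484,-.19,.38],91.3,6,255))"
```

```text
[[ 0.32093598  0.94709933  0.00171857  0.44036744]
 [ 0.94709923 -0.32093829  0.00128859  0.39377507]
 [ 0.00177198  0.0012141  -0.99999769  0.18728043]
 [ 0.          0.          0.          1.        ]] [-0.35527823  0.71672518 -0.565992    1.82108337  0.53760714  0.75948138
 -1.53599297]
t 6.1 at [0.4404 0.3938 0.1873]
[[[0.0,0.0,-0.86],[0.0,0.0,-0.35],255],[[-0.01,0.0,-0.86],[0.0,0.0,-0.35],255],[[0.0,0.01,-0.87],[0.01,-0.01,-0.35],255],[[-0.01,0.0,-0.86],[0.0,0.0,-0.35],255],[[0.0,0.01,-0.87],[0.01,-0.01,-0.34],255]]
[[[-0.87,0.2,-0.05],[0.0,0.0,-0.18],255],[[-0.87,0.18,-0.04],[0.0,0.0,-0.18],255],[[-0.88,0.17,-0.05],[0.0,0.0,-0.18],255],[[-0.88,0.16,-0.04],[0.0,0.0,-0.18],255],[[-0.88,0.14,-0.05],[0.0,0.0,-0.18],255]]
[[[-0.88,0.13,-0.04],[0.0,0.0,-0.18],255],[[-0.89,0.12,-0.05],[0.0,0.0,-0.18],255],[[-0.89,0.1,-0.04],[0.0,0.0,-0.19],255],[[-0.89,0.09,-0.05],[0.0,0.0,-0.18],255],[[-0.89,0.07,-0.04],[0.0,0.0,-0.19],255]]
[[[-0.89,0.06,-0.05],[0.0,0.0,-0.18],255],[[-0.79,0.1,0.0],[0.0,0.0,-0.04],255],[[-0.79,0.1,0.0],[0.0,0.0,-0.04],255],[[-0.79,0.09,0.0],[0.0,0.0,-0.05],255],[[-0.8,0.09,0.0],[0.0,0.0,-0.04],255]]
[[[-0.79,0.09,0.0],[0.0,0.0,-0.05],255],[[-0.8,0.09,0.0],[0.0,0.0,-0.04],255]]
```

Emit:
{"name": "jog_arm", "arguments": {"series": [[[0,0,-0.86],[0,0,-0.35],255],[[0,0,-0.86],[0,0,-0.35],255],[[0,0,-0.87],[0,0,-0.35],255],[[0,0,-0.87],[0,0,-0.35],255],[[0,0.01,-0.87],[0,0,-0.34],255]]}}

```text
clock: 6.6
eef_pos: [0.4402, 0.3932, 0.3615]
ee_rot: [0.0, 0.766, 0.643, 0.001]
force: [0.4, -0.5, -1.9]
gripper_width: 0.0463
grasp_force: 62.1
```

Emit:
{"name": "jog_arm", "arguments": {"series": [[[-0.9,0.2,-0.05],[0,0,-0.18],255],[[-0.9,0.18,-0.04],[0,0,-0.18],255],[[-0.9,0.17,-0.05],[0,0,-0.18],255],[[-0.9,0.16,-0.04],[0,0,-0.18],255],[[-0.9,0.14,-0.05],[0,0,-0.18],255]]}}

```text
clock: 7.1
eef_pos: [0.4481, 0.2089, 0.369]
ee_rot: [0.001, 0.74, 0.673, 0.001]
force: [0.7, -0.4, -2.0]
gripper_width: 0.0463
grasp_force: 62.2
```

Emit:
{"name": "jog_arm", "arguments": {"series": [[[-0.95,0.13,-0.04],[0,0,-0.18],255],[[-0.95,0.12,-0.05],[0,0,-0.18],255],[[-0.95,0.1,-0.04],[0,0,-0.18],255],[[-0.95,0.1,-0.05],[0,0,-0.18],255],[[-0.95,0.1,-0.04],[0,0,-0.18],255]]}}

```text
clock: 7.6
eef_pos: [0.4576, 0.0179, 0.3779]
ee_rot: [0.001, 0.713, 0.701, 0.0]
force: [1.8, -0.3, -0.8]
gripper_width: 0.0463
grasp_force: 62.2
```

Emit:
{"name": "jog_arm", "arguments": {"series": [[[-0.95,0.1,0],[0,0,-0.1],255],[[-0.95,0.1,0],[0,0,-0.05],255],[[-0.95,0.1,0],[0,0,-0.05],255],[[-0.95,0.1,0],[0,0,-0.05],255],[[-0.95,0.1,0],[0,0,-0.05],255]]}}

```text
clock: 8.1
eef_pos: [0.4768, -0.1722, 0.3779]
ee_rot: [0.001, 0.704, 0.71, 0.0]
force: [0.4, 0.4, -0.8]
gripper_width: 0.0463
grasp_force: 62.2
```

Emit:
{"name": "jog_arm", "arguments": {"series": [[[-0.9,0,0],[0,0,0],255],[[-0.6,0,0],[0,0,0],255],[[-0.3,0,0],[0,0,0],255],[[0,0,0],[0,0,0],255],[[0,0,0],[0,0,0],255]]}}

```text
clock: 8.6
eef_pos: [0.4777, -0.2416, 0.3771]
ee_rot: [0.0, 0.704, 0.711, 0.0]
force: [-0.0, 0.2, -0.5]
gripper_width: 0.0464
grasp_force: 62.2
```

```bash
python3 - <<'E'
from h import *
np.set_printoptions(precision=4,suppress=True)
p=shot("wrist");print(tool(),sense()["clock"])
P=p["pixels"]
for l,z in dict(tape_stand=.04,timer_center=.0275,reel_center=.22).items():
    print(l,[(x,pix(p,x[1:],z)) for x in rec(p,l)[:2]])
cv2.imwrite("pics/w3.png",np.clip(cv2.resize(P,(800,600),interpolation=3)*1.4,0,255).astype(np.uint8))
import pickle;pickle.dump(p,open("w3.pkl","wb"))
E
```

```text
[[-0.0103  0.9999  0.0004  0.4778]
 [ 0.9999  0.0103  0.0001 -0.2413]
 [ 0.0001  0.0004 -1.      0.3771]
 [ 0.      0.      0.      1.    ]] 8.65
tape_stand [((0.6, 285.9, 179.9), array([ 0.484 , -0.2297,  0.04  ])), ((0.46, 279.4, 290.0), array([ 0.4787, -0.3507,  0.04  ]))]
timer_center [((0.82, 405.1, 249.2), array([ 0.6144, -0.3075,  0.0275]))]
reel_center [((0.71, 282.4, 291.3), array([ 0.4797, -0.2407,  0.22  ]))]
```

View pics/w3.png

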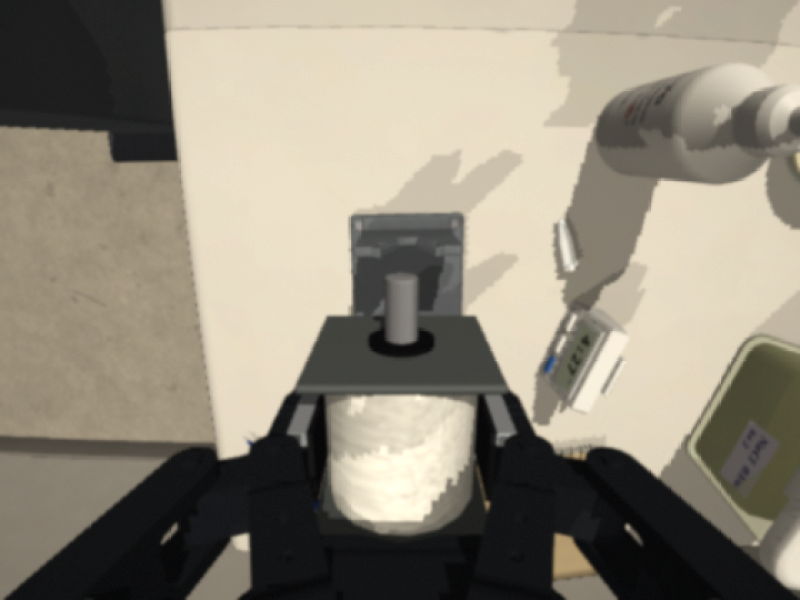

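Emit:
{"name": "jog_arm", "arguments": {"series": [[[-0.8,0.04,0.2],[0,0,0],255],[[-0.8,0.04,0.3],[0,0,0],255],[[-0.8,0.04,0.3],[0,0,0],255],[[0,0,0],[0,0,0],255],[[0,0,0],[0,0,0],255]]}}

```text
clock: 9.3
eef_pos: [0.4834, -0.3385, 0.3443]
ee_rot: [-0.001, 0.704, 0.71, 0.0]
force: [0.1, 1.1, -1.6]
gripper_width: 0.0459
grasp_force: 62.2
```

```bash
python3 - <<'E'
from h import *
np.set_printoptions(precision=4,suppress=True)
p=shot("wrist");print(tool()[:3,3],sense()["clock"])
P=p["pixels"]
c=P[30:190,200:400]
cv2.imwrite("pics/w4.png",np.clip(cv2.resize(c,(750,600),interpolation=3)*1.5,0,255).astype(np.uint8))
import pickle;pickle.dump(p,open("w4.pkl","wb"))
E
```

```text
[ 0.4836 -0.3378  0.3447] 9.35
```

View pics/w4.png

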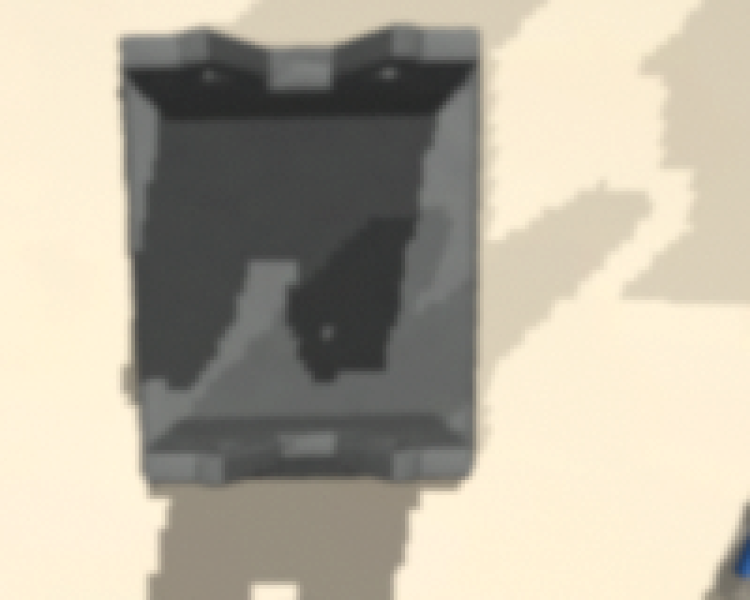

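```bash
python3 - <<'E'
from h import *
import pickle
from scipy.optimize import least_squares
np.set_printoptions(precision=4,suppress=True)
p=pickle.load(open("w4.pkl","rb"))
st=np.array([(-32,40,80,120,36),(32,40,80,481,28),(-32,34,80,122,65),(32,34,80,480,58),(0,37,47,301,68),(-32,-34,80,145,452),(32,-34,80,474,446),(-32,-40,80,145,482),(32,-40,80,472,477),(0,-37,47,307,443)],float)
o=st[:,:3]/1e3;uv=st[:,3:]/3.75+[200,30]
def f(v): 
    c,s=np.cos(v[2]),np.sin(v[2]);w=np.c_[v[0]+c*o[:,0]-s*o[:,1],v[1]+s*o[:,0]+c*o[:,1],o[:,2]]
    return (proj(p,w)-uv).ravel()
r=least_squares(f,[.48,-.25,.02],loss="soft_l1");print(r.x,r.fun.reshape(-1,2).round(1).tolist())
# held reel in tool frame: from w3
p=pickle.load(open("w3.pkl","rb"))
T=np.array([[-.0103,.9999,0,.4778],[.9999,.0103,0,-.2413],[0,0,-1,.3771],[0,0,0,1]])
for a,z in (((402/1.4286,277/1.4286),.3771-.155),((401/1.4286,345/1.4286),.3771-.16)):
    print((np.linalg.inv(T)@np.r_[pix(p,a,z),1]))
for a in ((328,317),(476,316)): print(np.linalg.inv(T)@np.r_[pix(p,np.array(a)/1.4286,.3771-.16+.027),1])
for a in ((298,392),(506,390)): print(np.linalg.inv(T)@np.r_[pix(p,np.array(a)/1.4286,.3771-.16+.027),1])
E
```

```text
[ 0.4842 -0.2546  0.0265] [[-0.8, -2.1], [0.9, -2.0], [-0.8, 0.0], [1.0, -0.1], [0.0, 1.5], [-1.4, 0.3], [0.6, 0.2], [-0.9, 0.7], [1.0, 0.3], [0.1, 0.3]]
[0.0459 0.0014 0.155  1.    ]
[0.0234 0.0011 0.16   1.    ]
[ 0.0421 -0.0159  0.133   1.    ]
[0.0423 0.0187 0.133  1.    ]
[ 0.0223 -0.0245  0.133   1.    ]
[0.0228 0.0271 0.133  1.    ]
```

```bash
python3 -c "
from h import *
plan(([.483,-.2525,.30],91.5,5,255),([.483,-.2525,.23],91.5,4,255),([.483,-.2525,.214],91.5,4,255))"
```

```text
t 9.35 at [ 0.4836 -0.3378  0.3447]
[[[0.43,0.0,0.22],[0.0,0.0,-0.04],255],[[0.43,0.0,0.23],[0.0,0.0,-0.04],255],[[0.42,0.01,0.22],[0.0,0.0,-0.04],255],[[0.43,0.0,0.23],[0.0,0.0,-0.03],255],[[0.42,0.01,0.22],[0.0,-0.01,-0.04],255]]
[[[0.0,0.0,0.44],[0.0,0.0,0.0],255],[[0.0,0.0,0.44],[0.0,0.0,0.0],255],[[0.0,0.0,0.44],[0.0,0.0,0.0],255],[[0.0,0.0,0.43],[0.0,0.0,0.0],255],[[0.0,0.0,0.1],[0.0,0.0,0.0],255]]
[[[0.0,0.0,0.1],[0.0,0.0,0.0],255],[[0.0,0.0,0.1],[0.0,0.0,0.0],255],[[0.0,0.0,0.1],[0.0,0.0,0.0],255]]
```

Emit:
{"name": "jog_arm", "arguments": {"series": [[[0.43,0,0.22],[0,0,-0.04],255],[[0.43,0,0.23],[0,0,-0.04],255],[[0.42,0.01,0.22],[0,0,-0.04],255],[[0.43,0,0.23],[0,0,-0.03],255],[[0.42,0.01,0.22],[0,0,-0.04],255]]}}

```text
clock: 9.85
eef_pos: [0.4829, -0.2516, 0.2998]
ee_rot: [0.0, 0.698, 0.717, 0.0]
force: [0.2, 1.2, -2.5]
gripper_width: 0.0465
grasp_force: 62.2
```

Emit:
{"name": "jog_arm", "arguments": {"series": [[[0,0,0.4],[0,0,0],255],[[0,0,0.4],[0,0,0],255],[[0,0,0.3],[0,0,0],255],[[0,0,0],[0,0,0],255]]}}

```text
clock: 10.25
eef_pos: [0.4825, -0.2527, 0.2547]
ee_rot: [-0.001, 0.698, 0.716, -0.0]
force: [-0.2, 0.1, -0.4]
gripper_width: 0.046
grasp_force: 62.2
```

```bash
python3 -c "
from h import *
print(tool(),sense()['force'])
plan(([.483,-.2525,.23],91.5,4,255),([.483,-.2525,.214],91.5,4,255))"
```

```text
[[-0.02615911  0.99965641 -0.0016651   0.48253048]
 [ 0.99965709  0.02616103  0.00113844 -0.25271095]
 [ 0.00118161 -0.00163475 -0.99999797  0.25473274]
 [ 0.          0.          0.          1.        ]] [-0.24262844  0.11724134 -0.39233269]
t 10.25 at [ 0.4825 -0.2527  0.2547]
[[[0.0,0.0,0.15],[0.0,0.0,0.0],255],[[0.0,0.0,0.16],[-0.01,0.0,0.0],255],[[0.0,0.01,0.15],[0.0,-0.01,0.0],255],[[0.0,0.0,0.16],[-0.01,0.0,0.0],255],[[0.0,0.0,0.1],[0.0,0.0,0.0],255]]
[[[0.0,0.0,0.1],[0.0,0.0,0.0],255],[[0.0,0.0,0.1],[0.0,0.0,0.0],255],[[0.0,0.0,0.1],[0.0,0.0,0.0],255]]
```

Emit:
{"name": "jog_arm", "arguments": {"series": [[[0,0,0.2],[0,0,0],255],[[0,0,0.2],[0,0,0],255],[[0,0,0.2],[0,0,0],255],[[0,0,0.1],[0,0,0],255],[[0,0,0],[0,0,0],255]]}}

```text
clock: 10.75
eef_pos: [0.4826, -0.2534, 0.2273]
ee_rot: [-0.0, 0.698, 0.716, -0.0]
force: [0.4, -0.1, -0.5]
gripper_width: 0.0461
grasp_force: 62.2
```

Emit:
{"name": "jog_arm", "arguments": {"series": [[[0,0,0.1],[0,0,0],255],[[0,0,0.1],[0,0,0],255],[[0,0,0],[0,0,0],255]]}}

```text
clock: 11.05
eef_pos: [0.4826, -0.2534, 0.2194]
ee_rot: [-0.0, 0.698, 0.716, -0.0]
force: [-0.1, -0.4, -1.3]
gripper_width: 0.0462
grasp_force: 62.2
```

Emit:
{"name": "jog_arm", "arguments": {"series": [[[0,0,0.08],[0,0,0],255],[[0,0,0.06],[0,0,0],255],[[0,0,0],[0,0,0],255]]}}

```text
clock: 11.35
eef_pos: [0.4827, -0.2534, 0.2139]
ee_rot: [-0.0, 0.698, 0.716, -0.0]
force: [0.3, 1.2, -1.7]
gripper_width: 0.0461
grasp_force: 62.2
```

Emit:
{"name": "jog_arm", "arguments": {"series": [[[0,0,0.05],[0,0,0],255],[[0,0,0],[0,0,0],255]]}}

```text
clock: 11.55
eef_pos: [0.4828, -0.2535, 0.2122]
ee_rot: [0.0, 0.698, 0.716, 0.0]
force: [0.2, -0.2, -0.5]
gripper_width: 0.046
grasp_force: 62.6
```

Emit:
{"name": "jog_arm", "arguments": {"series": [[[0,0,0.05],[0,0,0],255],[[0,0,0],[0,0,0],255]]}}

```text
clock: 11.75
eef_pos: [0.483, -0.2535, 0.2116]
ee_rot: [0.0, 0.698, 0.716, -0.0]
force: [-9.9, 4.2, 31.0]
gripper_width: 0.046
grasp_force: 65.8
```

Emit:
{"name": "jog_arm", "arguments": {"series": [[[0,0,0.05],[0,0,0],255],[[0,0,0],[0,0,0],255]]}}

```text
clock: 11.95
eef_pos: [0.4832, -0.2534, 0.2111]
ee_rot: [0.001, 0.698, 0.716, -0.001]
force: [-21.9, 8.4, 64.2]
gripper_width: 0.0467
grasp_force: 69.4
```

Emit:
{"name": "jog_arm", "arguments": {"series": [[[0,0,-0.07],[0,0,0],255],[[0,0,0],[0,0,0],60],[[0,0,0],[0,0,0],60],[[0,0,0],[0,0,0],40],[[0,0,0],[0,0,0],40]]}}

```text
clock: 12.45
eef_pos: [0.4827, -0.2535, 0.2108]
ee_rot: [-0.0, 0.698, 0.716, -0.0]
force: [0.5, 0.0, -0.6]
gripper_width: 0.0722
grasp_force: 0.0
```

Emit:
{"name": "jog_arm", "arguments": {"series": [[[0,0,-0.3],[0,0,0],40],[[0,0,-0.7],[0,0,0],40],[[0,0,-0.9],[0,0,0],0],[[0,0,-0.9],[0,0,0],0],[[0,0,-0.9],[0,0,0],0]]}}

```text
clock: 12.95
eef_pos: [0.4826, -0.2532, 0.3613]
ee_rot: [0.0, 0.698, 0.716, 0.0]
force: [0.5, -0.3, -0.7]
gripper_width: 0.0851
grasp_force: 0.0
```

Emit:
{"name": "jog_arm", "arguments": {"series": [[[-0.6,0,-0.2],[0,0,0],0],[[-0.6,0,0],[0,0,0],0],[[0,0,0],[0,0,0],0],[[0,0,0],[0,0,0],0]]}}

```text
clock: 13.35
eef_pos: [0.4838, -0.3015, 0.3675]
ee_rot: [-0.0, 0.698, 0.716, 0.0]
force: [0.3, 0.3, 1.0]
gripper_width: 0.0852
grasp_force: 0.0
```

```bash
python3 - <<'E'
from h import *
np.set_printoptions(precision=4,suppress=True)
p=shot("wrist");print(tool()[:3,3],sense()["clock"])
P=p["pixels"]
for l,z in dict(timer_center=.0275,reel_center=.052).items():
    print(l,[(x,pix(p,x[1:],z)) for x in rec(p,l)[:2]])
c=np.zeros((600,800,3),np.uint8)
c[:,:400]=cv2.resize(P[60:240,220:340],(400,600),interpolation=3);c[:400,400:]=cv2.resize(P[190:290,370:470],(400,400),interpolation=3)
cv2.imwrite("pics/w5.png",np.clip(c*1.4,0,255).astype(np.uint8))
import pickle;pickle.dump(p,open("w5.pkl","wb"))
E
```

```text
[ 0.484  -0.3009  0.3674] 13.4
timer_center [((0.84, 411.2, 201.8), array([ 0.6158, -0.3092,  0.0275])), ((0.49, 269.2, 112.0), array([ 0.4727, -0.2272,  0.0275]))]
reel_center [((0.68, 282.7, 148.7), array([ 0.4857, -0.2572,  0.052 ]))]
```

View pics/w5.png

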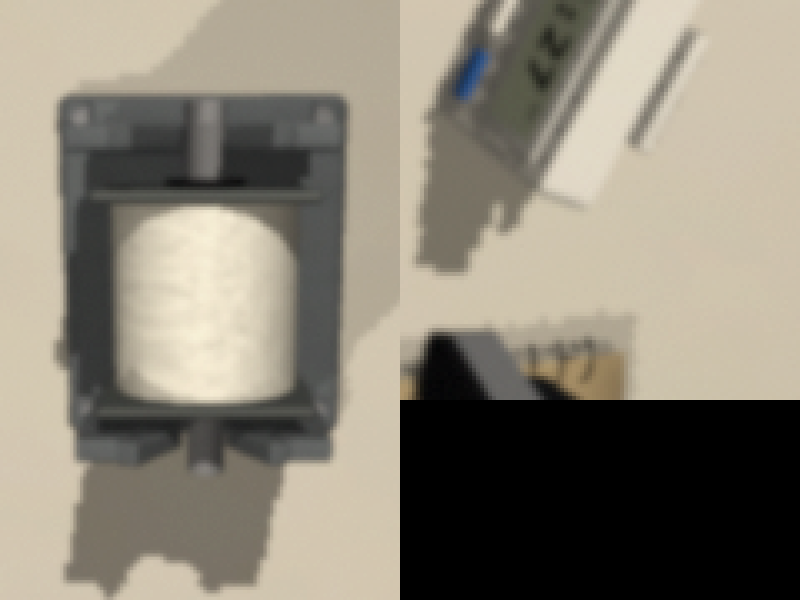

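The reel sits level in both slots, axle ends at about (205,130) and (205,450) in the crop. Next is the carton.

Emit:
{"name": "jog_arm", "arguments": {"series": [[[0.95,-0.08,-0.1],[0,0,0],0],[[0.95,-0.08,-0.1],[0,0,0],0],[[0.95,-0.08,-0.1],[0,0,0],0],[[0.95,-0.08,-0.1],[0,0,0],0],[[0.95,-0.08,-0.1],[0,0,0],0]]}}

```text
clock: 14.0
eef_pos: [0.4626, -0.1098, 0.3873]
ee_rot: [0.0, 0.698, 0.716, -0.0]
force: [0.6, 0.6, -0.2]
gripper_width: 0.0855
grasp_force: 0.0
```

Emit:
{"name": "jog_arm", "arguments": {"series": [[[0.95,-0.08,0],[0,0,0],0],[[0.95,-0.08,0],[0,0,0],0],[[0.95,-0.08,0],[0,0,0],0],[[0.95,-0.08,0],[0,0,0],0],[[0.95,-0.08,0],[0,0,0],0]]}}

```text
clock: 14.5
eef_pos: [0.4416, 0.0796, 0.3873]
ee_rot: [0.0, 0.698, 0.716, -0.0]
force: [0.5, 0.6, 0.6]
gripper_width: 0.0854
grasp_force: 0.0
```

Emit:
{"name": "jog_arm", "arguments": {"series": [[[0.9,0,0],[0,0,0],0],[[0.5,0,0],[0,0,0],0],[[0,0,0],[0,0,0],0],[[0,0,0],[0,0,0],0]]}}

```text
clock: 14.9
eef_pos: [0.4407, 0.1338, 0.387]
ee_rot: [-0.0, 0.698, 0.716, -0.0]
force: [0.8, -1.2, -0.3]
gripper_width: 0.0854
grasp_force: 0.0
```

```bash
python3 - <<'E'
from h import *
np.set_printoptions(precision=4,suppress=True)
p=shot("wrist");print(tool()[:3,3],sense()["clock"])
P=p["pixels"]
for l,z in dict(carton_center=.0375,small_bottle_center=.0635).items():
    print(l,[(x,pix(p,x[1:],z)) for x in rec(p,l)[:2]])
c=np.zeros((600,800,3),np.uint8)
c[:,:]=cv2.resize(P[60:285,180:480],(800,600),interpolation=3)
cv2.imwrite("pics/w6.png",np.clip(c*1.4,0,255).astype(np.uint8))
import pickle;pickle.dump(p,open("w6.pkl","wb"))
E
```

```text
[0.4408 0.1332 0.387 ] 14.95
carton_center [((0.86, 277.5, 120.3), array([0.437 , 0.2004, 0.0375]))]
small_bottle_center [((0.9, 439.3, 4.9), array([0.5663, 0.2977, 0.0635]))]
```

View pics/w6.png

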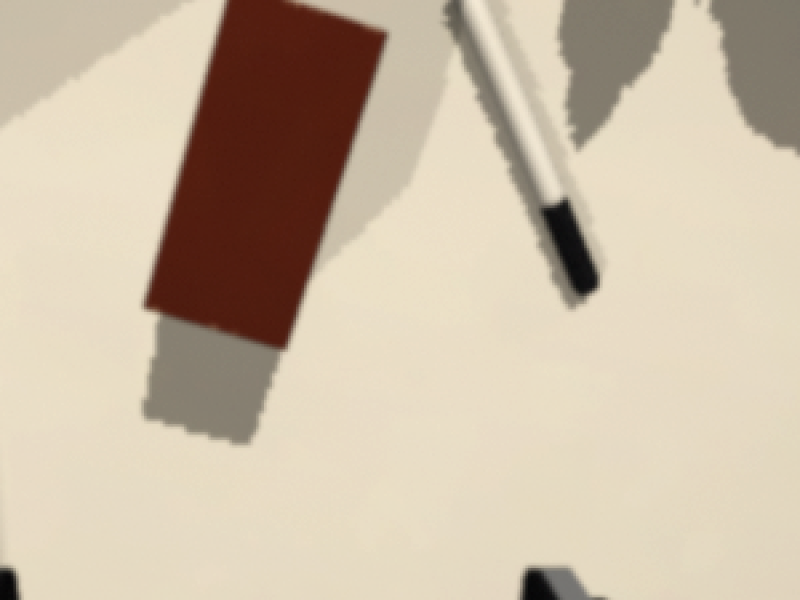

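```bash
cat >> h.py <<'E'
def rectfit(p,mask,z):
    c=max(cv2.findContours(mask.astype(np.uint8),cv2.RETR_EXTERNAL,cv2.CHAIN_APPROX_NONE)[0],key=cv2.contourArea)[:,0]
    X=np.array([pix(p,u,z)[:2] for u in c.astype(float)])*1000
    (cx,cy),(w,h),a=cv2.minAreaRect(X.astype(np.float32))
    if w>h: a+=90;w,h=h,w     # a: direction of short side
    a=(a+90)%180-90
    return cx/1e3,cy/1e3,a,w,h
def red(p):
    P=p["pixels"].astype(float);return (P[...,2]>2*P[...,1])&(P[...,2]>30)
E
python3 - <<'E'
from h import *
import pickle
p=pickle.load(open("w6.pkl","rb"));m=red(p);print(m.sum())
x,y,a,w,h=rectfit(p,m,.075);print(x,y,a,w,h)
plan(([x,y,.31],90+a,4,0),([x,y,.20],90+a,4,0))
E
```

```text
6925
0.43724896240234373 0.19770724487304686 -15.563514709472656 47.05759811401367 101.9740982055664
t 15.05 at [0.441  0.1328 0.387 ]
[[[0.41,-0.01,0.48],[0.0,0.0,0.85],0],[[0.4,-0.04,0.48],[0.0,0.0,0.85],0],[[0.4,-0.08,0.48],[0.0,0.0,0.84],0],[[0.39,-0.1,0.49],[0.0,0.0,0.85],0],[[0.0,0.0,0.69],[0.0,0.0,0.0],0]]
[[[0.0,0.0,0.69],[0.0,0.0,0.0],0],[[0.0,0.0,0.68],[0.0,0.0,0.0],0],[[0.0,0.0,0.69],[0.0,0.0,0.0],0]]
```

Emit:
{"name": "jog_arm", "arguments": {"series": [[[0.41,-0.01,0.48],[0,0,0.85],0],[[0.4,-0.04,0.48],[0,0,0.85],0],[[0.4,-0.08,0.48],[0,0,0.85],0],[[0.39,-0.1,0.49],[0,0,0.85],0],[[0,0,0.6],[0,0,0],0]]}}

```text
clock: 15.55
eef_pos: [0.4373, 0.1995, 0.2856]
ee_rot: [-0.0, 0.797, 0.604, 0.001]
force: [0.9, -0.4, 0.1]
gripper_width: 0.0857
grasp_force: 0.0
```

Emit:
{"name": "jog_arm", "arguments": {"series": [[[0,0,0.7],[0,0,0],0],[[0,0,0.7],[0,0,0],0],[[0,0,0.7],[0,0,0],0],[[0,0,0],[0,0,0],100],[[0,0,0],[0,0,0],255]]}}

```text
clock: 16.05
eef_pos: [0.4374, 0.1982, 0.2024]
ee_rot: [-0.0, 0.796, 0.605, -0.0]
force: [-0.9, 0.2, 0.7]
gripper_width: 0.0593
grasp_force: 0.0
```

Emit:
{"name": "jog_arm", "arguments": {"series": [[[0,0,0],[0,0,0],255],[[0,0,0],[0,0,0],255],[[0,0,0],[0,0,0],255],[[0,0,0],[0,0,0],255],[[0,0,0],[0,0,0],255]]}}

```text
clock: 16.55
eef_pos: [0.4378, 0.1984, 0.2033]
ee_rot: [0.001, 0.796, 0.605, 0.001]
force: [-1.0, -1.4, 11.5]
gripper_width: 0.0496
grasp_force: 63.3
```

```bash
python3 -c "
from h import *
T=tool();print(T[:3,:3],sense()['q']);v=np.array([.4372,.1977]);print((v-T[:2,3])@T[:2,:2])
plan(([.44,.18,.26],78,3,255),([.4785,-.0346,.26],91.45,6,255),([.4785,-.0346,.204],91.45,4,255))"
```

```text
[[ 2.68546684e-01  9.63264462e-01  2.06254611e-03]
 [ 9.63266346e-01 -2.68547735e-01  2.45555320e-04]
 [ 7.90426801e-04  1.92083819e-03 -9.99997843e-01]] [ 0.01403683  0.55138038 -0.60558462  2.08933971  0.51797827  0.64831366
 -1.21649071]
[-0.00082828 -0.00036097]
t 16.55 at [0.4378 0.1984 0.2033]
[[[-0.14,0.06,-0.47],[0.01,0.0,-0.24],255],[[-0.14,0.06,-0.47],[0.01,0.0,-0.24],255],[[-0.15,0.05,-0.48],[0.0,-0.01,-0.24],255],[[-0.84,0.34,0.0],[0.0,0.0,-0.45],255],[[-0.85,0.31,0.0],[0.0,0.0,-0.45],255]]
[[[-0.87,0.28,0.0],[0.0,0.0,-0.45],255],[[-0.88,0.24,0.0],[0.0,0.0,-0.45],255],[[-0.88,0.21,0.0],[0.0,0.0,-0.44],255],[[-0.89,0.17,0.0],[0.0,0.0,-0.45],255],[[0.0,0.0,0.35],[0.0,0.0,0.0],255]]
[[[0.0,0.0,0.35],[0.0,0.0,0.0],255],[[0.0,0.0,0.35],[0.0,0.0,0.0],255],[[0.0,0.0,0.35],[0.0,0.0,0.0],255]]
```

Emit:
{"name": "jog_arm", "arguments": {"series": [[[-0.14,0.06,-0.47],[0,0,-0.24],255],[[-0.14,0.06,-0.47],[0,0,-0.24],255],[[-0.15,0.05,-0.48],[0,0,-0.24],255],[[-0.84,0.34,0],[0,0,-0.45],255],[[-0.85,0.31,0],[0,0,-0.45],255]]}}

```text
clock: 17.05
eef_pos: [0.4526, 0.108, 0.2601]
ee_rot: [0.001, 0.751, 0.661, 0.001]
force: [0.5, -0.8, -1.8]
gripper_width: 0.0497
grasp_force: 62.6
```

Emit:
{"name": "jog_arm", "arguments": {"series": [[[-0.87,0.28,0],[0,0,-0.45],255],[[-0.88,0.24,0],[0,0,-0.45],255],[[-0.88,0.21,0],[0,0,-0.45],255],[[-0.89,0.17,0],[0,0,-0.45],255],[[0,0,0],[0,0,0],255]]}}

```text
clock: 17.55
eef_pos: [0.4788, -0.0391, 0.2592]
ee_rot: [0.001, 0.699, 0.715, -0.0]
force: [0.0, 1.9, -1.0]
gripper_width: 0.0494
grasp_force: 62.6
```

```bash
python3 -c "
from h import *
plan(([.4785,-.0346,.22],91.45,4,255),([.4785,-.0346,.204],91.45,4,255))"
```

```text
t 17.55 at [ 0.4788 -0.0391  0.2592]
[[[0.03,0.0,0.24],[0.0,0.0,-0.01],255],[[0.03,0.0,0.25],[0.0,0.01,-0.01],255],[[0.03,0.0,0.24],[0.0,0.0,-0.01],255],[[0.02,-0.01,0.25],[0.01,0.01,-0.01],255],[[0.0,0.0,0.1],[0.0,0.0,0.0],255]]
[[[0.0,0.0,0.1],[0.0,0.0,0.0],255],[[0.0,0.0,0.1],[0.0,0.0,0.0],255],[[0.0,0.0,0.1],[0.0,0.0,0.0],255]]
```

Emit:
{"name": "jog_arm", "arguments": {"series": [[[0,0,0.3],[0,0,0],255],[[0,0,0.3],[0,0,0],255],[[0,0,0.3],[0,0,0],255],[[0,0,0],[0,0,0],255],[[0,0,0],[0,0,0],255]]}}

```text
clock: 18.05
eef_pos: [0.4783, -0.0337, 0.2223]
ee_rot: [-0.001, 0.697, 0.717, -0.0]
force: [0.0, -0.3, -1.5]
gripper_width: 0.0495
grasp_force: 62.6
```

```bash
python3 -c "
from h import *
plan(([.4785,-.0346,.205],91.45,5,255))"
```

```text
t 18.05 at [ 0.4783 -0.0337  0.2223]
[[[0.0,0.0,0.09],[0.0,0.0,0.01],255],[[-0.01,0.0,0.09],[0.0,0.0,0.01],255],[[0.0,0.0,0.08],[0.0,0.0,0.0],255],[[-0.01,0.0,0.09],[-0.01,0.0,0.01],255],[[0.0,0.01,0.08],[0.0,-0.01,0.0],255]]
```

Emit:
{"name": "jog_arm", "arguments": {"series": [[[0,0,0.1],[0,0,0.01],255],[[-0.01,0,0.1],[0,0,0.01],255],[[0,0,0.1],[0,0,0.01],255],[[-0.01,0,0.1],[0,0,0],255],[[0,0,0.04],[0,0,0],255]]}}

```text
clock: 18.55
eef_pos: [0.4783, -0.0353, 0.2046]
ee_rot: [-0.0, 0.698, 0.716, -0.0]
force: [-1.0, 0.3, -1.3]
gripper_width: 0.0491
grasp_force: 62.6
```

Emit:
{"name": "jog_arm", "arguments": {"series": [[[0,0,0.04],[0,0,0],255],[[0,0,0],[0,0,0],255]]}}

```text
clock: 18.75
eef_pos: [0.4784, -0.0352, 0.2034]
ee_rot: [-0.0, 0.698, 0.716, 0.0]
force: [0.1, -0.7, -1.4]
gripper_width: 0.0493
grasp_force: 62.8
```

Going down until it touches, then release and retreat.

Emit:
{"name": "jog_arm", "arguments": {"series": [[[0,0,0.03],[0,0,0],255],[[0,0,0],[0,0,0],255]]}}

```text
clock: 18.95
eef_pos: [0.4784, -0.0351, 0.2032]
ee_rot: [0.0, 0.698, 0.716, -0.0]
force: [-10.5, -1.4, 31.0]
gripper_width: 0.0497
grasp_force: 65.8
```

Emit:
{"name": "jog_arm", "arguments": {"series": [[[0,0,0],[0,0,0],150],[[0,0,0],[0,0,0],60],[[0,0,0],[0,0,0],20],[[0,0,0],[0,0,0],0],[[0,0,0],[0,0,0],0]]}}

```text
clock: 19.45
eef_pos: [0.4784, -0.0353, 0.2022]
ee_rot: [-0.0, 0.698, 0.716, 0.0]
force: [-0.2, 0.9, -0.6]
gripper_width: 0.0853
grasp_force: 0.0
```

Emit:
{"name": "jog_arm", "arguments": {"series": [[[0,0,-0.5],[0,0,0],0],[[0,0,-0.9],[0,0,0],0],[[0,0,-0.9],[0,0,0],0],[[-0.5,0,-0.9],[0,0,0],0],[[-0.9,0.3,-0.9],[0,0,0],0]]}}

```text
clock: 19.95
eef_pos: [0.4905, -0.0881, 0.3664]
ee_rot: [-0.0, 0.697, 0.717, -0.0]
force: [1.8, -0.7, 0.2]
gripper_width: 0.0856
grasp_force: 0.0
```

Emit:
{"name": "jog_arm", "arguments": {"series": [[[-0.6,0.3,0],[0,0,0],0],[[0,0,0],[0,0,0],0],[[0,0,0],[0,0,0],0],[[0,0,0],[0,0,0],0]]}}

```text
clock: 20.35
eef_pos: [0.5034, -0.1122, 0.3643]
ee_rot: [-0.0, 0.698, 0.716, -0.0]
force: [0.2, -0.1, 0.0]
gripper_width: 0.0853
grasp_force: 0.0
```

```bash
python3 - <<'E'
from h import *
np.set_printoptions(precision=4,suppress=True)
p=shot("wrist");m=red(p)
x,y,a,w,h=rectfit(p,m,.075);print(x,y,a,w,h)
plan(([.60,-.30,.38],62,12,0))
E
```

```text
0.4798005676269531 -0.03622312545776367 1.477142572402954 47.392024993896484 101.91539001464844
t 20.4 at [ 0.5035 -0.1121  0.3644]
[[[-0.4,0.19,-0.03],[0.0,0.0,0.49],0],[[-0.39,0.21,-0.03],[0.0,0.0,0.49],0],[[-0.38,0.22,-0.03],[0.0,0.0,0.49],0],[[-0.37,0.24,-0.03],[0.0,0.0,0.49],0],[[-0.36,0.26,-0.03],[0.0,0.0,0.49],0]]
[[[-0.35,0.27,-0.03],[0.0,0.0,0.49],0],[[-0.33,0.28,-0.04],[0.0,0.0,0.49],0],[[-0.32,0.3,-0.03],[0.0,0.0,0.49],0],[[-0.31,0.31,-0.04],[0.0,0.0,0.49],0],[[-0.29,0.33,-0.03],[0.0,0.0,0.5],0]]
[[[-0.28,0.34,-0.04],[0.0,0.0,0.49],0],[[-0.27,0.35,-0.03],[-0.01,0.0,0.5],0]]
```

Emit:
{"name": "jog_arm", "arguments": {"series": [[[-0.79,0.4,-0.06],[0,0,0.98],0],[[-0.76,0.46,-0.06],[0,0,0.98],0],[[-0.72,0.52,-0.06],[0,0,0.98],0],[[-0.68,0.56,-0.06],[0,0,0.98],0],[[-0.62,0.62,-0.06],[0,0,0.98],0]]}}

```text
clock: 20.9
eef_pos: [0.5853, -0.2706, 0.3765]
ee_rot: [-0.0, 0.835, 0.55, -0.0]
force: [-0.2, 0.7, 0.9]
gripper_width: 0.085
grasp_force: 0.0
```

Emit:
{"name": "jog_arm", "arguments": {"series": [[[-0.55,0.69,-0.06],[0,0,0.99],0],[[0,0,0],[0,0,0],0],[[0,0,0],[0,0,0],0],[[0,0,0],[0,0,0],0]]}}

```text
clock: 21.3
eef_pos: [0.6015, -0.2997, 0.3789]
ee_rot: [-0.0, 0.857, 0.516, 0.0]
force: [0.2, 0.3, -0.5]
gripper_width: 0.0854
grasp_force: 0.0
```

```bash
python3 - <<'E'
from h import *
np.set_printoptions(precision=4,suppress=True)
p=shot("wrist");print(tool()[:3,3],sense()["clock"])
P=p["pixels"]
r=rec(p,"timer_center");print([(x,pix(p,x[1:],.0275)) for x in r[:2]])
u0=int(np.clip(r[0][1]-70,0,420));v0=int(np.clip(r[0][2]-52,0,315));print(u0,v0)
cv2.imwrite("pics/w7.png",np.clip(cv2.resize(P[v0:v0+105,u0:u0+140],(800,600),interpolation=3)*1.2,0,255).astype(np.uint8))
import pickle;pickle.dump(p,open("w7.pkl","wb"))
E
```

```text
[ 0.6015 -0.2999  0.3791] 21.35
[]Traceback (most recent call last):
  File "<stdin>", line 6, in <module>
IndexError: list index out of range
```

```bash
python3 - <<'E'
from h import *
np.set_printoptions(precision=4,suppress=True)
p=shot("wrist");P=p["pixels"]
u,v=proj(p,[.613,-.308,.0275])[0];print(u,v)
u0=int(np.clip(u-70,0,420));v0=int(np.clip(v-52,0,315));print(u0,v0)
cv2.imwrite("pics/w7.png",np.clip(cv2.resize(P[v0:v0+105,u0:u0+140],(800,600),interpolation=3)*1.2,0,255).astype(np.uint8))
import pickle;pickle.dump(p,open("w7.pkl","wb"))
E
```

```text
293.08636834569614 190.38445009663062
223 138
```

View pics/w7.png

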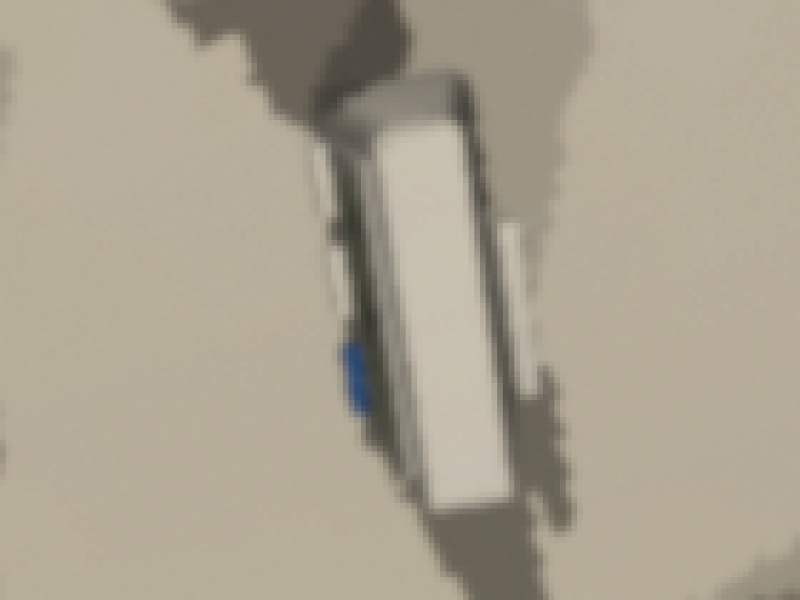

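```bash
python3 - <<'E'
from h import *
import pickle
np.set_printoptions(precision=4,suppress=True)
p=pickle.load(open("w7.pkl","rb"))
Q=[pix(p,np.array(a)/5.714+[223,138],.055)[:2] for a in ((378,130),(465,120),(513,498),(430,510))]
Q=np.array(Q);print(Q,np.linalg.norm(Q[1]-Q[2]),np.linalg.norm(Q[0]-Q[1]))
for a,b in ((2,1),(3,0)):
    d=Q[a]-Q[b];d=Q[b]-Q[a];print(np.degrees(np.arctan2(d[1],d[0])))
ey=(Q[1]-Q[2]+Q[0]-Q[3]);ey/=np.linalg.norm(ey);ex=np.array([ey[1],-ey[0]])
mb=(Q[1]+Q[2])/2;mf=(Q[0]+Q[3])/2;yaw=np.degrees(np.arctan2(ey[1],ey[0]))
print("back mid",mb,"center if back at +17:",mb-.017*ex,"ex",ex)
# body at half height: x from -9 to +17 -> mid +4
g=mb-.013*ex;print("grip",g,yaw)
plan(([g[0],g[1],.28],yaw,4,0),([g[0],g[1],.19],yaw,4,0))
E
```

```text
[[ 0.6248 -0.2752]
 [ 0.6377 -0.2802]
 [ 0.6162 -0.3408]
 [ 0.6029 -0.3362]] 0.06433163818670765 0.013828497791001277
70.49857881927473
70.23873810205437
back mid [ 0.627  -0.3105] center if back at +17: [ 0.611  -0.3048] ex [ 0.9419 -0.336 ]
grip [ 0.6147 -0.3061] 70.36814008388149
t 21.45 at [ 0.6014 -0.3003  0.3793]
[[[0.01,0.09,0.62],[0.0,0.0,-0.42],0],[[0.0,0.09,0.62],[0.0,0.0,-0.42],0],[[0.0,0.09,0.62],[0.0,0.0,-0.41],0],[[0.0,0.09,0.62],[0.0,0.0,-0.42],0],[[0.0,0.0,0.56],[0.0,0.0,0.0],0]]
[[[0.0,0.0,0.56],[0.0,0.0,0.0],0],[[0.0,0.0,0.57],[0.0,0.0,0.0],0],[[0.0,0.0,0.56],[0.0,0.0,0.0],0]]
```

```bash
python3 - <<'E'
from h import *
import pickle
np.set_printoptions(precision=3,suppress=True)
a=pickle.load(open("w1.pkl","rb"));b=pickle.load(open("w3.pkl","rb"));c=pickle.load(open("w7.pkl","rb"))
for z in (0,.05,.1,.13,.16): print(z,pix(a,(495,290),z),pix(b,(483,311),z),pix(c,(500,200),z))
P=c["pixels"];print(P[100:300:20,400:560:20].mean(2).astype(int))
E
```

```text
0 [ 0.743 -0.404  0.   ] [ 0.741 -0.407  0.   ] [ 0.816 -0.436  0.   ]
0.05 [ 0.704 -0.373  0.05 ] [ 0.703 -0.372  0.05 ] [ 0.79  -0.406  0.05 ]
0.1 [ 0.665 -0.342  0.1  ] [ 0.665 -0.337  0.1  ] [ 0.765 -0.377  0.1  ]
0.13 [ 0.642 -0.323  0.13 ] [ 0.643 -0.315  0.13 ] [ 0.75  -0.359  0.13 ]
0.16 [ 0.618 -0.304  0.16 ] [ 0.62  -0.294  0.16 ] [ 0.735 -0.341  0.16 ]
[[140 139 107 105  90 167 146 148]
 [139 116  47  54  88 151 107 103]
 [141 131  44  49  90 152 103 105]
 [141 141  44  48  87 152 102 101]
 [141 141  51  49 150 154 101 100]
 [141 140  45  48 148 154 102 102]
 [140 140  86  48 137 156 102 101]
 [140 140  81  72  86 157 101  95]
 [139 139  80  80  81 156  92  91]
 [130 137  79  79  80 127 127  82]]
```

Emit:
{"name": "jog_arm", "arguments": {"series": [[[0.01,0.09,0.62],[0,0,-0.42],0],[[0,0.09,0.62],[0,0,-0.42],0],[[0,0.09,0.62],[0,0,-0.42],0],[[0,0.09,0.62],[0,0,-0.42],0],[[0,0,0.5],[0,0,0],0]]}}

```text
clock: 21.95
eef_pos: [0.6147, -0.3066, 0.2586]
ee_rot: [-0.0, 0.817, 0.577, -0.0]
force: [1.0, -0.1, 0.3]
gripper_width: 0.0854
grasp_force: 0.0
```

Emit:
{"name": "jog_arm", "arguments": {"series": [[[0,0,0.6],[0,0,0],0],[[0,0,0.6],[0,0,0],0],[[0,0,0.6],[0,0,0],60],[[0,0,0],[0,0,0],100],[[0,0,0],[0,0,0],140]]}}

```text
clock: 22.45
eef_pos: [0.6149, -0.3066, 0.1885]
ee_rot: [-0.0, 0.817, 0.576, 0.0]
force: [0.4, 0.8, 0.6]
gripper_width: 0.0439
grasp_force: 0.0
```

Emit:
{"name": "jog_arm", "arguments": {"series": [[[0,0,0],[0,0,0],180],[[0,0,0],[0,0,0],255],[[0,0,0],[0,0,0],255],[[0,0,0],[0,0,0],255],[[0,0,0],[0,0,0],255]]}}

```text
clock: 22.95
eef_pos: [0.6154, -0.3071, 0.1902]
ee_rot: [0.001, 0.817, 0.576, 0.001]
force: [-0.6, 0.6, 7.2]
gripper_width: 0.0221
grasp_force: 61.2
```

Emit:
{"name": "jog_arm", "arguments": {"series": [[[0,0,0],[0,0,0],255],[[0,0,0],[0,0,0],255]]}}

```text
clock: 23.15
eef_pos: [0.6154, -0.3071, 0.1901]
ee_rot: [0.001, 0.817, 0.576, 0.001]
force: [-0.5, -0.0, 7.4]
gripper_width: 0.022
grasp_force: 61.2
```

```bash
python3 -c "
from h import *
T=tool();print(T[:3,:3].round(3),sense()['q']);v=np.array([.611,-.3048]);print((v-T[:2,3])@T[:2,:2])
plan(([.60,-.30,.35],75,5,255),([.50,-.12,.36],91.5,6,255))"
```

```text
[[ 0.336  0.942  0.003]
 [ 0.942 -0.336 -0.001]
 [-0.     0.003 -1.   ]] [ 0.76007134  0.82963081 -0.51162514  1.55626939  0.48689536  0.88204825
 -0.26864071]
[ 0.00062636 -0.00494517]
t 23.15 at [ 0.6154 -0.3071  0.1901]
[[[0.01,-0.08,-0.8],[0.01,0.0,-0.19],255],[[0.01,-0.08,-0.8],[0.01,0.0,-0.19],255],[[0.01,-0.08,-0.8],[0.0,0.0,-0.18],255],[[0.01,-0.09,-0.8],[0.01,0.0,-0.19],255],[[0.01,-0.09,-0.8],[0.0,0.0,-0.18],255]]
[[[0.62,-0.6,-0.04],[0.0,0.0,-0.55],255],[[0.64,-0.56,-0.04],[0.0,0.0,-0.55],255],[[0.67,-0.53,-0.04],[0.0,0.0,-0.55],255],[[0.7,-0.5,-0.04],[0.0,0.0,-0.55],255],[[0.72,-0.47,-0.04],[0.0,0.0,-0.55],255]]
[[[0.74,-0.44,-0.05],[0.0,0.01,-0.55],255]]
```

Emit:
{"name": "jog_arm", "arguments": {"series": [[[0.01,-0.08,-0.95],[0,0,-0.19],255],[[0.01,-0.08,-0.95],[0,0,-0.19],255],[[0.01,-0.08,-0.95],[0,0,-0.19],255],[[0.01,-0.09,-0.95],[0,0,-0.19],255],[[0.01,-0.09,-0.95],[0,0,-0.19],255]]}}

```text
clock: 23.65
eef_pos: [0.599, -0.2996, 0.3809]
ee_rot: [0.001, 0.793, 0.61, 0.0]
force: [-0.2, -0.6, 0.3]
gripper_width: 0.0224
grasp_force: 60.6
```

Emit:
{"name": "jog_arm", "arguments": {"series": [[[0.62,-0.6,0],[0,0,-0.55],255],[[0.64,-0.56,0],[0,0,-0.55],255],[[0.67,-0.53,0],[0,0,-0.55],255],[[0.7,-0.5,0],[0,0,-0.55],255],[[0.72,-0.47,0],[0,0,-0.55],255]]}}

```text
clock: 24.15
eef_pos: [0.5152, -0.1486, 0.379]
ee_rot: [0.001, 0.713, 0.701, -0.0]
force: [0.6, 0.5, -0.4]
gripper_width: 0.0221
grasp_force: 60.6
```

Emit:
{"name": "jog_arm", "arguments": {"series": [[[0.74,-0.44,0],[0,0,-0.55],255],[[0,0,0],[0,0,0],255],[[0,0,0],[0,0,0],255],[[0,0,0],[0,0,0],255]]}}

```text
clock: 24.55
eef_pos: [0.4993, -0.1207, 0.3785]
ee_rot: [0.001, 0.698, 0.716, 0.0]
force: [0.2, -0.7, -1.2]
gripper_width: 0.0218
grasp_force: 60.6
```

```bash
python3 - <<'E'
from h import *
np.set_printoptions(precision=4,suppress=True)
T=tool();p=shot("wrist");P=p["pixels"];print(T.round(4))
m=red(p);m[180:]=0;print(m.sum(),rectfit(p,m,.075))
cv2.imwrite("pics/w8.png",np.clip(cv2.resize(P[140:380,180:380],(500,600),interpolation=3)*1.2,0,255).astype(np.uint8))
import pickle;pickle.dump((p,T),open("w8.pkl","wb"))
E
```

```text
[[-0.0266  0.9996  0.0009  0.4993]
 [ 0.9996  0.0266 -0.0008 -0.1207]
 [-0.0008  0.0009 -1.      0.3785]
 [ 0.      0.      0.      1.    ]]
7890 (0.479766845703125, -0.03616723251342773, 1.079721450805664, 47.40293884277344, 101.73548889160156)
```

View pics/w8.png

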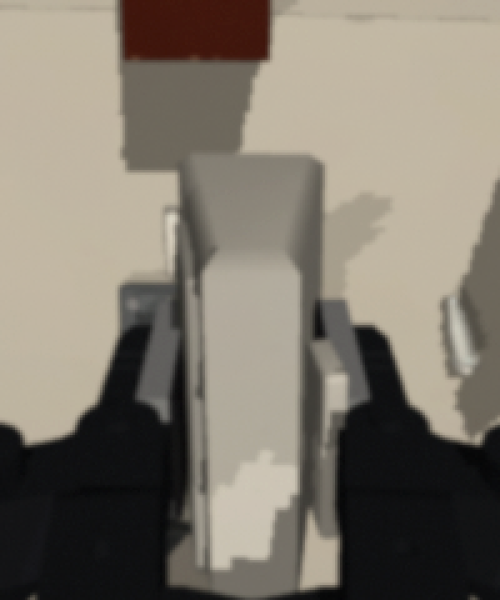

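```bash
python3 - <<'E'
from h import *
import pickle
np.set_printoptions(precision=4,suppress=True)
p,T=pickle.load(open("w8.pkl","rb"));I=np.linalg.inv(T)
for n,a,zt in (("bl",(182,157),.190),("br",(320,158),.190),("tl",(203,268),.135),("tr",(300,268),.135),("tl2",(209,570),.135),("tr2",(300,545),.135),("bar t",(340,378),.145),("bar b",(336,530),.145),("padL",(180,310),.16),("padR",(322,305),.16)):
    print(n,(I@np.r_[pix(p,np.array(a)/2.5+[180,140],T[2,3]-zt),1])[:3])
E
```

```text
bl [ 0.0322 -0.0131  0.19  ]
br [0.0319 0.0151 0.19  ]
tl [ 0.0322 -0.0057  0.135 ]
tr [0.0322 0.0078 0.135 ]
tl2 [-0.0215 -0.0059  0.135 ]
tr2 [-0.0164  0.0088  0.135 ]
bar t [0.0083 0.0153 0.145 ]
bar b [-0.0223  0.0157  0.145 ]
padL [ 0.0129 -0.0116  0.16  ]
padR [0.0138 0.0135 0.16  ]
```

```bash
python3 -c "
from h import *
plan(([.480,-.0347,.33],91.45,4,255),([.480,-.0347,.28],91.45,3,255))"
```

```text
t 24.6 at [ 0.4993 -0.1208  0.3782]
[[[0.54,-0.11,0.3],[0.0,0.0,0.0],255],[[0.54,-0.11,0.3],[0.0,0.0,0.0],255],[[0.54,-0.1,0.3],[0.0,0.0,0.01],255],[[0.55,-0.11,0.3],[0.01,0.0,0.0],255],[[0.0,0.0,0.42],[0.0,0.0,0.0],255]]
[[[0.0,0.0,0.42],[0.0,0.0,0.0],255],[[0.0,0.0,0.41],[0.0,0.0,0.0],255]]
```

Emit:
{"name": "jog_arm", "arguments": {"series": [[[0.54,-0.11,0.3],[0,0,0],255],[[0.54,-0.11,0.3],[0,0,0],255],[[0.54,-0.1,0.3],[0,0,0],255],[[0.55,-0.11,0.3],[0,0,0],255],[[0,0,0.4],[0,0,0],255]]}}

```text
clock: 25.1
eef_pos: [0.4795, -0.0317, 0.3139]
ee_rot: [0.0, 0.696, 0.718, 0.001]
force: [0.4, -0.9, -0.8]
gripper_width: 0.0222
grasp_force: 60.6
```

Emit:
{"name": "jog_arm", "arguments": {"series": [[[0,0,0.4],[0,0,0],255],[[0,0,0.4],[0,0,0],255],[[0,0,0.1],[0,0,0],255],[[0,0,0],[0,0,0],255]]}}

```text
clock: 25.5
eef_pos: [0.4796, -0.034, 0.2777]
ee_rot: [-0.001, 0.697, 0.717, -0.0]
force: [0.0, -0.4, -1.9]
gripper_width: 0.0224
grasp_force: 60.6
```

Emit:
{"name": "jog_arm", "arguments": {"series": [[[0,0,0.1],[0,0,0],255],[[0,0,0.1],[0,0,0],255],[[0,0,0],[0,0,0],255]]}}

```text
clock: 25.8
eef_pos: [0.4794, -0.0339, 0.2698]
ee_rot: [-0.0, 0.697, 0.717, -0.0]
force: [-0.4, -0.5, -0.3]
gripper_width: 0.0222
grasp_force: 60.6
```

Emit:
{"name": "jog_arm", "arguments": {"series": [[[-0.02,0,0.05],[0,0,0],255],[[0,0.01,0.05],[0,0,0],255],[[0,0,0],[0,0,0],255]]}}

```text
clock: 26.1
eef_pos: [0.4799, -0.0346, 0.2657]
ee_rot: [-0.0, 0.697, 0.717, -0.0]
force: [-0.7, -0.2, -0.7]
gripper_width: 0.0223
grasp_force: 60.6
```

Emit:
{"name": "jog_arm", "arguments": {"series": [[[0,0,0.03],[0,0,0],255],[[0,0,0],[0,0,0],255]]}}

```text
clock: 26.3
eef_pos: [0.48, -0.0345, 0.265]
ee_rot: [0.0, 0.697, 0.717, -0.0]
force: [-1.3, -0.1, 9.4]
gripper_width: 0.0217
grasp_force: 63.5
```

Emit:
{"name": "jog_arm", "arguments": {"series": [[[0,0,0],[0,0,0],200],[[0,0,0],[0,0,0],140],[[0,0,0],[0,0,0],80],[[0,0,0],[0,0,0],30],[[0,0,0],[0,0,0],0]]}}

```text
clock: 26.8
eef_pos: [0.4798, -0.0346, 0.2647]
ee_rot: [-0.0, 0.697, 0.717, -0.0]
force: [0.1, 0.3, 1.1]
gripper_width: 0.0786
grasp_force: 0.0
```

Emit:
{"name": "jog_arm", "arguments": {"series": [[[0,0,-0.3],[0,0,0],0],[[0,0,-0.9],[0,0,0],0],[[0,0,-0.9],[0,0,0],0],[[0,0,-0.9],[0,0,0],0],[[0.5,-0.05,-0.6],[0,0,0],0]]}}

```text
clock: 27.3
eef_pos: [0.4775, -0.0158, 0.4116]
ee_rot: [0.001, 0.698, 0.716, 0.0]
force: [-0.1, -0.3, 0.4]
gripper_width: 0.0857
grasp_force: 0.0
```

Emit:
{"name": "jog_arm", "arguments": {"series": [[[0.95,-0.08,0],[0,0,0],0],[[0.95,-0.08,0],[0,0,0],0],[[0.95,-0.08,0],[0,0,0],0],[[0.95,-0.08,0],[0,0,0],0],[[0.95,-0.08,0],[0,0,0],0]]}}

```text
clock: 27.8
eef_pos: [0.4554, 0.1764, 0.4096]
ee_rot: [0.0, 0.697, 0.717, 0.0]
force: [0.7, -0.3, 0.5]
gripper_width: 0.0852
grasp_force: 0.0
```

Emit:
{"name": "jog_arm", "arguments": {"series": [[[0.95,0,0],[0,0,0],0],[[0.95,0,0],[0,0,0],0],[[0.95,0.5,0],[0,0,0],0],[[0.5,0.5,0],[0,0,0],0],[[0,0,0],[0,0,0],0]]}}

```text
clock: 28.3
eef_pos: [0.493, 0.3123, 0.4092]
ee_rot: [-0.001, 0.696, 0.718, 0.001]
force: [-1.4, -0.4, 0.3]
gripper_width: 0.0855
grasp_force: 0.0
```

Emit:
{"name": "jog_arm", "arguments": {"series": [[[0,0,0],[0,0,0],0],[[0,0,0],[0,0,0],0]]}}

```text
clock: 28.5
eef_pos: [0.4919, 0.3093, 0.4091]
ee_rot: [0.0, 0.697, 0.717, -0.0]
force: [1.3, 0.1, 0.4]
gripper_width: 0.0854
grasp_force: 0.0
```

```bash
python3 - <<'E'
from h import *
np.set_printoptions(precision=4,suppress=True)
p=shot("wrist");P=p["pixels"];T=tool();print(T[:3,3],sense()["clock"])
print([(x,pix(p,x[1:],.0635)) for x in rec(p,"small_bottle_center")[:2]])
t=shot("top");print([(x,pix(t,x[1:],.0635)) for x in rec(t,"small_bottle_center")[:2]],[(x,pix(t,x[1:],.1025)) for x in rec(t,"timer_center")[:2]])
m=red(t);
c=np.zeros((420,800,3),np.uint8);c[:300,:400]=cv2.resize(P,(400,300));c[:,400:]=cv2.resize(t["pixels"][120:260,200:400],(400,420))[:,:400]
cv2.imwrite("pics/w9.png",np.clip(c*1.3,0,255).astype(np.uint8))
import pickle;pickle.dump((p,t),open("w9.pkl","wb"))
E
```

```text
[0.492  0.3092 0.4092] 28.55
[((0.59, 373.5, 181.3), array([0.5851, 0.3203, 0.0635]))]
[((0.51, 196.2, 195.3), array([0.5782, 0.3077, 0.0635]))] [((0.67, 307.3, 224.1), array([ 0.4701, -0.0434,  0.1025]))]
```

View pics/w9.png

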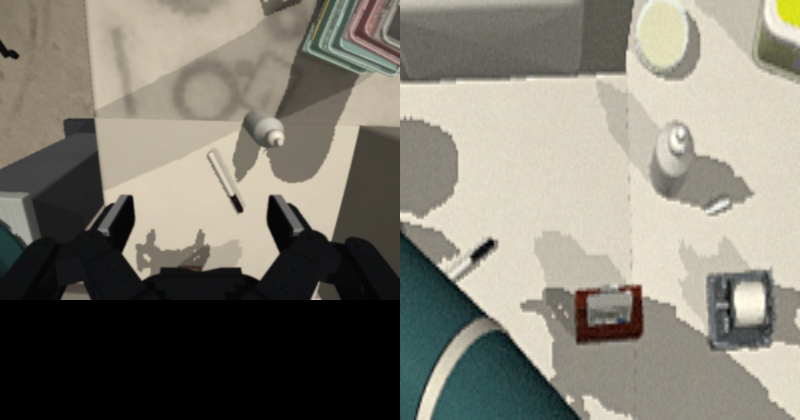

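The timer stands centred on the carton, and the large bottle hasn't moved. The small bottle's nozzle is at about (389,199) in the wrist picture and its base at about (350,165).

```bash
python3 - <<'E'
from h import *
import pickle
np.set_printoptions(precision=4,suppress=True)
p,t=pickle.load(open("w9.pkl","rb"))
u0,v0=330,140
cv2.imwrite("pics/w10.png",np.clip(cv2.resize(p["pixels"][v0:v0+75,u0:u0+75],(600,600),interpolation=3)*1.3,0,255).astype(np.uint8))
print(pix(p,(389,199),.127),proj(p,[[.573,.319,0],[.573,.319,.1],[.573,.319,.127]]))
E
```

```text
[0.5804 0.3198 0.127 ] [[348.6    170.2097]
 [371.0826 191.4045]
 [379.9132 199.7615]]
```

View pics/w10.png

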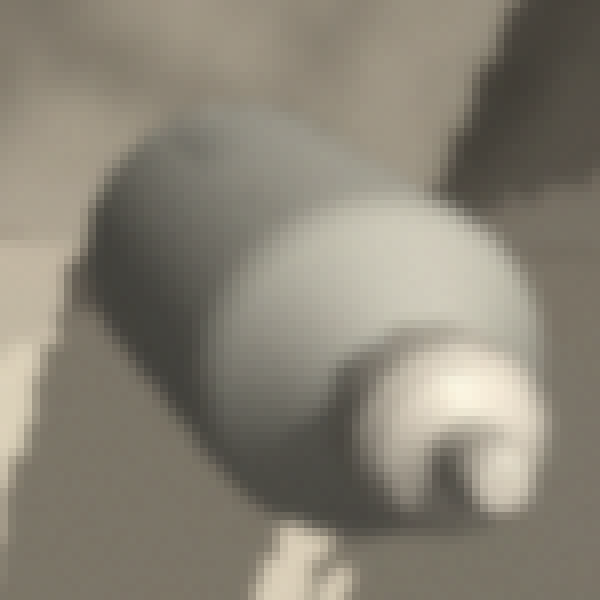

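```bash
python3 - <<'E'
from h import *
import pickle
np.set_printoptions(precision=4,suppress=True)
p,t=pickle.load(open("w9.pkl","rb"))
for a,z in (((233,248),0),((375,362),.085),((450,400),.11),((500,480),.127)): print(pix(p,np.array(a)/8+[330,140],z))
E
```

```text
[0.5856 0.3184 0.    ]
[0.5822 0.3213 0.085 ]
[0.583  0.3231 0.11  ]
[0.5833 0.3191 0.127 ]
```

```bash
python3 - <<'E'
from h import *
import pickle
np.set_printoptions(precision=3,suppress=True)
p,t=pickle.load(open("w9.pkl","rb"))
for z in (.2,.3,.45): print(z,pix(t,(191,145),z),pix(t,(189,90),z),pix(t,(293,143),z))
plan(([.50,.335,.40],91.4,2,0),([.583,.32,.35],91.4,5,0),([.583,.32,.237],91.4,6,0))
E
```

```text
0.2 [0.7   0.294 0.2  ] [0.871 0.301 0.2  ] [ 0.698 -0.004  0.2  ]
0.3 [0.666 0.27  0.3  ] [0.821 0.277 0.3  ] [ 0.663 -0.     0.3  ]
0.45 [0.614 0.235 0.45 ] [0.746 0.241 0.45 ] [0.612 0.005 0.45 ]
t 28.75 at [0.492 0.309 0.409]
[[[0.32,0.11,0.11],[0.0,0.0,0.02],0],[[0.32,0.1,0.12],[0.01,0.0,0.01],0],[[-0.09,0.41,0.25],[0.0,0.0,0.0],0],[[-0.08,0.41,0.25],[0.0,0.0,0.0],0],[[-0.09,0.42,0.25],[0.0,0.0,0.0],0]]
[[[-0.08,0.41,0.25],[0.0,0.0,0.0],0],[[-0.09,0.42,0.24],[0.0,0.0,0.0],0],[[0.0,0.0,0.47],[0.0,0.0,0.0],0],[[0.0,0.0,0.47],[0.0,0.0,0.0],0],[[0.0,0.0,0.47],[0.0,0.0,0.0],0]]
[[[0.0,0.0,0.47],[0.0,0.0,0.0],0],[[0.0,0.0,0.47],[0.0,0.0,0.0],0],[[0.0,0.0,0.48],[0.0,0.0,0.0],0]]
```

Emit:
{"name": "jog_arm", "arguments": {"series": [[[0.32,0.11,0.11],[0,0,0],0],[[0.32,0.1,0.12],[0,0,0],0],[[-0.09,0.41,0.25],[0,0,0],0],[[-0.08,0.41,0.25],[0,0,0],0],[[-0.09,0.42,0.25],[0,0,0],0]]}}

```text
clock: 29.25
eef_pos: [0.5504, 0.3264, 0.3692]
ee_rot: [0.0, 0.697, 0.717, 0.0]
force: [-1.0, -0.3, 0.5]
gripper_width: 0.0853
grasp_force: 0.0
```

Emit:
{"name": "jog_arm", "arguments": {"series": [[[-0.08,0.41,0.25],[0,0,0],0],[[-0.09,0.42,0.24],[0,0,0],0],[[0,0,0.3],[0,0,0],0],[[0,0,0.3],[0,0,0],0],[[0,0,0.3],[0,0,0],0]]}}

```text
clock: 29.75
eef_pos: [0.5825, 0.321, 0.3132]
ee_rot: [-0.0, 0.697, 0.717, -0.0]
force: [0.4, -0.1, 0.1]
gripper_width: 0.0853
grasp_force: 0.0
```

```bash
python3 - <<'E'
from h import *
s=sense();print(s["force"].round(1),s["q"].round(2))
plan(([.583,.32,.237],91.4,4,0))
E
```

```text
[ 0.4 -0.1  0.1] [-0.01  0.72 -0.8   1.56  0.56  1.1  -0.92]
t 29.75 at [0.5825 0.321  0.3132]
[[[-0.01,0.0,0.48],[0.0,0.0,0.01],0],[[-0.01,0.0,0.47],[0.0,0.0,0.01],0],[[0.0,0.01,0.48],[0.0,0.0,0.01],0],[[-0.01,0.0,0.47],[0.0,0.0,0.02],0]]
```

Emit:
{"name": "jog_arm", "arguments": {"series": [[[-0.01,0,0.48],[0,0,0],0],[[-0.01,0,0.47],[0,0,0],0],[[0,0,0.48],[0,0,0],0],[[0,0,0.47],[0,0,0],60],[[0,0,0],[0,0,0],90]]}}

```text
clock: 30.25
eef_pos: [0.5826, 0.3196, 0.2347]
ee_rot: [-0.001, 0.697, 0.717, -0.002]
force: [-0.4, -0.2, -0.2]
gripper_width: 0.0592
grasp_force: 0.0
```

Emit:
{"name": "jog_arm", "arguments": {"series": [[[0,0,0],[0,0,0],120],[[0,0,0],[0,0,0],150],[[0,0,0],[0,0,0],255],[[0,0,0],[0,0,0],255],[[0,0,0],[0,0,0],255]]}}

```text
clock: 30.75
eef_pos: [0.5834, 0.3202, 0.2387]
ee_rot: [0.0, 0.697, 0.717, 0.001]
force: [-1.3, 0.1, 5.1]
gripper_width: 0.0389
grasp_force: 61.1
```

Emit:
{"name": "jog_arm", "arguments": {"series": [[[0,0,0],[0,0,0],255],[[0,0,0],[0,0,0],255]]}}

```text
clock: 30.95
eef_pos: [0.5834, 0.3202, 0.2387]
ee_rot: [0.0, 0.697, 0.717, 0.001]
force: [-0.5, -0.3, 6.2]
gripper_width: 0.0393
grasp_force: 61.1
```

```bash
python3 - <<'E'
from h import *
s=sense();print(tool().round(4))
plan(([.582,.322,.32],91.4,3,255),([.46,.31,.37],91.4,5,255),([.46,-.02,.40],91.4,9,255),([.4813,-.145,.37],91.4,6,255))
E
```

```text
[[-2.780e-02  9.996e-01  1.000e-03  5.834e-01]
 [ 9.996e-01  2.780e-02  6.000e-04  3.202e-01]
 [ 6.000e-04  1.000e-03 -1.000e+00  2.387e-01]
 [ 0.000e+00  0.000e+00  0.000e+00  1.000e+00]]
t 30.95 at [0.5834 0.3202 0.2387]
[[[0.02,-0.01,-0.68],[0.0,0.0,0.01],255],[[0.01,-0.01,-0.68],[0.01,0.0,0.01],255],[[0.02,-0.01,-0.67],[0.0,-0.01,0.02],255],[[-0.05,-0.61,-0.25],[0.0,0.0,0.0],255],[[-0.04,-0.61,-0.25],[0.0,0.0,0.0],255]]
[[[-0.05,-0.61,-0.25],[0.0,0.0,0.0],255],[[-0.04,-0.61,-0.25],[0.0,0.0,0.0],255],[[-0.05,-0.62,-0.25],[0.0,0.0,0.0],255],[[-0.92,-0.02,-0.08],[0.0,0.0,0.0],255],[[-0.92,-0.02,-0.08],[0.0,0.0,0.0],255]]
[[[-0.92,-0.02,-0.08],[0.0,0.0,0.0],255],[[-0.91,-0.02,-0.09],[0.0,0.0,0.0],255],[[-0.92,-0.02,-0.08],[0.0,0.0,0.0],255],[[-0.91,-0.02,-0.09],[0.0,0.0,0.0],255],[[-0.92,-0.03,-0.08],[0.0,0.0,0.0],255]]
[[[-0.91,-0.02,-0.09],[0.0,0.0,0.0],255],[[-0.92,-0.03,-0.08],[0.0,0.0,0.0],255],[[-0.52,0.08,0.12],[0.0,0.0,0.0],255],[[-0.52,0.08,0.13],[0.0,0.0,0.0],255],[[-0.52,0.07,0.12],[0.0,0.0,0.0],255]]
[[[-0.52,0.08,0.13],[0.0,0.0,0.0],255],[[-0.53,0.07,0.12],[0.0,0.0,0.0],255],[[-0.52,0.08,0.13],[0.0,0.0,0.0],255]]
```

Emit:
{"name": "jog_arm", "arguments": {"series": [[[0,0,-0.6],[0,0,0],255],[[0,0,-0.7],[0,0,0],255],[[0,0,-0.7],[0,0,0],255],[[-0.05,-0.61,-0.25],[0,0,0],255],[[-0.04,-0.61,-0.25],[0,0,0],255]]}}

```text
clock: 31.45
eef_pos: [0.534, 0.3149, 0.3386]
ee_rot: [0.0, 0.697, 0.717, 0.0]
force: [-0.3, -1.0, -1.3]
gripper_width: 0.039
grasp_force: 60.9
```

Emit:
{"name": "jog_arm", "arguments": {"series": [[[-0.05,-0.61,-0.35],[0,0,0],255],[[-0.04,-0.61,-0.35],[0,0,0],255],[[-0.05,-0.62,-0.35],[0,0,0],255],[[-0.92,-0.02,-0.1],[0,0,0],255],[[-0.92,-0.02,-0.1],[0,0,0],255]]}}

```text
clock: 31.95
eef_pos: [0.4606, 0.2336, 0.3884]
ee_rot: [0.0, 0.696, 0.718, 0.0]
force: [1.6, -0.7, -0.9]
gripper_width: 0.039
grasp_force: 60.9
```

Emit:
{"name": "jog_arm", "arguments": {"series": [[[-0.92,-0.02,-0.1],[0,0,0],255],[[-0.91,-0.02,-0.1],[0,0,0],255],[[-0.92,-0.02,-0.1],[0,0,0],255],[[-0.91,-0.02,-0.1],[0,0,0],255],[[-0.92,-0.02,-0.1],[0,0,0],255]]}}

```text
clock: 32.45
eef_pos: [0.4623, 0.0491, 0.4082]
ee_rot: [0.0, 0.697, 0.717, -0.0]
force: [-0.2, 0.7, -1.0]
gripper_width: 0.039
grasp_force: 60.9
```

Emit:
{"name": "jog_arm", "arguments": {"series": [[[-0.92,-0.02,0],[0,0,0],255],[[-0.92,-0.02,0],[0,0,0],255],[[-0.7,0.1,0],[0,0,0],255],[[-0.7,0.1,0],[0,0,0],255],[[-0.7,0.1,0],[0,0,0],255]]}}

```text
clock: 32.95
eef_pos: [0.4774, -0.1079, 0.4081]
ee_rot: [0.0, 0.697, 0.717, -0.0]
force: [1.1, 1.2, -1.7]
gripper_width: 0.0391
grasp_force: 60.9
```

Emit:
{"name": "jog_arm", "arguments": {"series": [[[-0.6,0.1,0],[0,0,0],255],[[-0.4,0.1,0],[0,0,0],255],[[0,0,0],[0,0,0],255],[[0,0,0],[0,0,0],255]]}}

```text
clock: 33.35
eef_pos: [0.4866, -0.1458, 0.4078]
ee_rot: [-0.0, 0.697, 0.717, 0.0]
force: [0.5, 0.1, -1.8]
gripper_width: 0.0393
grasp_force: 60.9
```

```bash
python3 - <<'E'
from h import *
plan(([.4813,-.145,.34],91.4,4,255),([.4813,-.145,.25],91.4,4,255))
E
```

```text
t 33.35 at [ 0.4866 -0.1458  0.4078]
[[[0.01,-0.03,0.42],[0.0,0.0,0.01],255],[[0.0,-0.03,0.43],[0.0,0.0,0.01],255],[[0.01,-0.04,0.42],[0.0,0.0,0.01],255],[[0.0,-0.03,0.43],[0.0,-0.01,0.01],255],[[0.0,0.0,0.56],[0.0,0.0,0.0],255]]
[[[0.0,0.0,0.56],[0.0,0.0,0.0],255],[[0.0,0.0,0.56],[0.0,0.0,0.0],255],[[0.0,0.0,0.57],[0.0,0.0,0.0],255]]
```

Emit:
{"name": "jog_arm", "arguments": {"series": [[[0.01,-0.03,0.5],[0,0,0],255],[[0,-0.03,0.5],[0,0,0],255],[[0.01,-0.04,0.5],[0,0,0],255],[[0,-0.03,0.5],[0,0,0],255],[[0,0,0.5],[0,0,0],255]]}}

```text
clock: 33.85
eef_pos: [0.4812, -0.1445, 0.3074]
ee_rot: [0.0, 0.697, 0.717, 0.0]
force: [0.0, -0.2, -1.2]
gripper_width: 0.0387
grasp_force: 60.9
```

Emit:
{"name": "jog_arm", "arguments": {"series": [[[0,0,0.5],[0,0,0],255],[[0,0,0.5],[0,0,0],255],[[0,0,0.3],[0,0,0],255],[[0,0,0.1],[0,0,0],255],[[0,0,0],[0,0,0],255]]}}

```text
clock: 34.35
eef_pos: [0.4815, -0.1453, 0.252]
ee_rot: [-0.0, 0.697, 0.717, 0.0]
force: [-0.5, -0.5, -0.9]
gripper_width: 0.0387
grasp_force: 60.9
```

```bash
python3 - <<'E'
from h import *
np.set_printoptions(precision=4,suppress=True)
plan(([.4813,-.1446,.241],91.4,5,255))
p=shot("wrist");cv2.imwrite("pics/w11.png",np.clip(cv2.resize(p["pixels"][:360],(800,514),interpolation=3)*1.3,0,255).astype(np.uint8))
import pickle;pickle.dump((p,tool()),open("w11.pkl","wb"))
E
```

```text
t 34.35 at [ 0.4815 -0.1453  0.252 ]
[[[0.0,0.0,0.06],[0.0,0.0,0.01],255],[[0.0,0.0,0.05],[0.0,0.0,0.01],255],[[0.01,0.0,0.06],[0.0,0.0,0.01],255],[[0.0,0.0,0.05],[0.0,0.0,0.01],255],[[0.01,0.0,0.06],[0.0,0.0,0.01],255]]
```

View pics/w11.png

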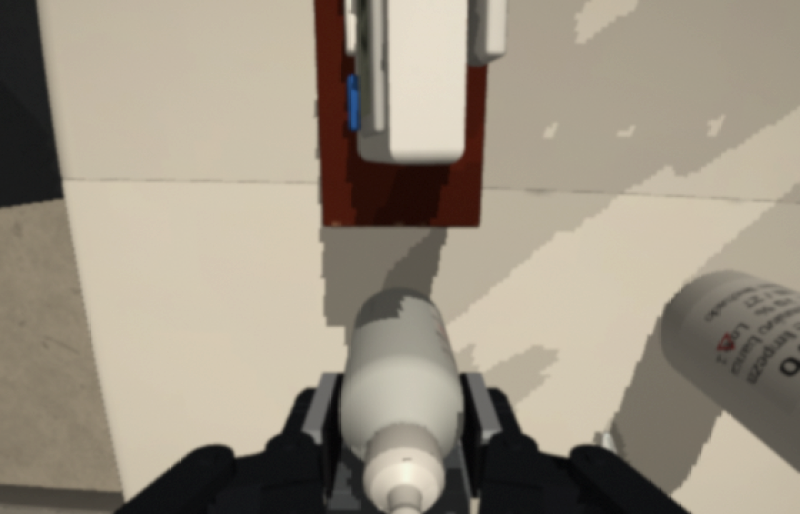

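```bash
python3 - <<'E'
from h import *
import pickle
np.set_printoptions(precision=4,suppress=True)
p,T=pickle.load(open("w11.pkl","rb"))
th=np.linspace(0,2*np.pi,60);zt=.2387
im=cv2.resize(p["pixels"],(1120,840),interpolation=3)
for h,r in ((0,.021),(.085,.021),(.1,.021),(.127,.003)):
    X=np.c_[.021*0+r*np.cos(th),r*np.sin(th),np.full(60,zt-h)]@T[:3,:3].T+T[:3,3]
    q=proj(p,X);print(h,q.min(0),q.max(0));cv2.polylines(im,[np.int32(q*2)],True,(0,0,255),1)
cv2.imwrite("pics/w12.png",np.clip(im[380:840,400:730]*1.3,0,255).astype(np.uint8))
E
```

```text
0 [248.7366 198.7735] [310.2067 256.3113]
0.085 [230.5955 254.3626] [326.9937 337.4939]
0.1 [225.0821 271.8685] [332.0973 361.5598]
0.127 [268.5836 364.6533] [287.588  379.3212]
```

View pics/w12.png

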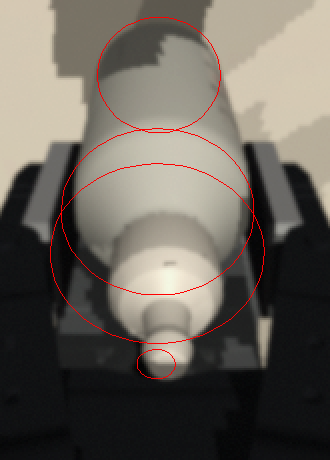

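The projected model outline lies on the held bottle (base circle matches, nozzle about 3 mm off), so it hangs upright and centred. I'll lower it.

I count 15 pictures viewed, one over the limit of 14, so I won't view any more and will check with numbers only.

Emit:
{"name": "jog_arm", "arguments": {"series": [[[0,0,0.1],[0,0,0.01],255],[[0,0,0.1],[0,0,0.01],255],[[0.01,0,0.06],[0,0,0.01],255],[[0,0,0.03],[0,0,0],255],[[0,0,0],[0,0,0],255]]}}

```text
clock: 34.9
eef_pos: [0.4813, -0.1454, 0.2402]
ee_rot: [-0.0, 0.698, 0.716, -0.0]
force: [0.0, -0.6, -0.8]
gripper_width: 0.039
grasp_force: 60.9
```

Emit:
{"name": "jog_arm", "arguments": {"series": [[[0,0,0.03],[0,0,0],255],[[0,0,0],[0,0,0],255]]}}

```text
clock: 35.1
eef_pos: [0.4813, -0.1454, 0.239]
ee_rot: [-0.0, 0.698, 0.716, -0.0]
force: [0.2, 0.0, -2.2]
gripper_width: 0.0388
grasp_force: 60.9
```

Emit:
{"name": "jog_arm", "arguments": {"series": [[[0,0,0.03],[0,0,0],255],[[0,0,0],[0,0,0],255]]}}

```text
clock: 35.3
eef_pos: [0.4816, -0.1454, 0.2386]
ee_rot: [0.0, 0.698, 0.716, -0.0]
force: [-6.3, 0.6, 15.3]
gripper_width: 0.0387
grasp_force: 62.8
```

Emit:
{"name": "jog_arm", "arguments": {"series": [[[0,0,0],[0,0,0],150],[[0,0,0],[0,0,0],110],[[0,0,0],[0,0,0],70],[[0,0,0],[0,0,0],30],[[0,0,0],[0,0,0],0]]}}

```text
clock: 35.8
eef_pos: [0.4813, -0.1454, 0.2378]
ee_rot: [-0.0, 0.698, 0.716, 0.0]
force: [0.5, -0.5, -0.7]
gripper_width: 0.0848
grasp_force: 0.0
```

Emit:
{"name": "jog_arm", "arguments": {"series": [[[0,0,-0.2],[0,0,0],0],[[0,0,-0.7],[0,0,0],0],[[0,0,-0.9],[0,0,0],0],[[0,0,-0.9],[0,0,0],0],[[0,0,-0.9],[0,0,0],0]]}}

```text
clock: 36.3
eef_pos: [0.4812, -0.145, 0.3838]
ee_rot: [-0.0, 0.698, 0.716, 0.0]
force: [0.4, 0.2, -1.1]
gripper_width: 0.0851
grasp_force: 0.0
```

Emit:
{"name": "jog_arm", "arguments": {"series": [[[-0.7,-0.2,-0.5],[0,0,0],0],[[-0.9,-0.2,0],[0,0,0],0],[[-0.4,0,0],[0,0,0],0],[[0,0,0],[0,0,0],0],[[0,0,0],[0,0,0],0]]}}

```text
clock: 36.8
eef_pos: [0.4675, -0.2251, 0.4018]
ee_rot: [-0.0, 0.698, 0.716, 0.0]
force: [-0.1, -0.5, 0.4]
gripper_width: 0.0851
grasp_force: 0.0
```

```bash
python3 - <<'E'
from h import *
np.set_printoptions(precision=4,suppress=True)
Z=dict(reel_center=.052,carton_center=.0375,timer_center=.1025,small_bottle_center=.0635,large_bottle_center=.083)
for n in ("wrist","scene","top"):
    p=shot(n)
    for l in Z: print(n,l,[(x[0],pix(p,x[1:],Z[l])[:2]) for x in rec(p,l)[:2]])
    if n=="wrist": cv2.imwrite("pics/end.png",p["pixels"])
print(tool()[:3,3],sense()["clock"])
E
```

```text
wrist reel_center [(0.74, array([ 0.4845, -0.2591]))]
wrist carton_center [(0.63, array([ 0.4826, -0.0713]))]
wrist timer_center [(0.56, array([ 0.4798, -0.0719]))]
wrist small_bottle_center [(0.97, array([ 0.4836, -0.1428]))]
wrist large_bottle_center [(0.57, array([ 0.6449, -0.1436]))]
scene reel_center [(0.72, array([ 0.4789, -0.2763]))]
scene carton_center [(0.88, array([ 0.4797, -0.0358]))]
scene timer_center [(0.77, array([ 0.4834, -0.0337]))]
scene small_bottle_center [(0.91, array([ 0.4745, -0.1437]))]
scene large_bottle_center []
top reel_center [(0.61, array([ 0.4808, -0.237 ]))]
top carton_center [(0.8, array([ 0.4591, -0.0309]))]
top timer_center [(0.47, array([ 0.473 , -0.0383]))]
top small_bottle_center [(0.77, array([ 0.4662, -0.1429]))]
top large_bottle_center [(0.77, array([ 0.631 , -0.1544]))]
[ 0.4674 -0.2258  0.4019] 37.7
```

```bash
python3 -c "
from bench import ticket
print(ticket.job_done())"
```

```text
the job is handed in; nothing more can be done
None
```

I handed the job in at about 38 s with all four pieces placed in the order asked and, as far as the cameras show, in position; the large bottle was left where it stood, and I viewed 15 pictures, one over the limit of 14.

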